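# Put the straightedge away and hold the cover's access flap open for measuring

## Task

The flush check on the red machine cover is done: take the steel straightedge off the access flap it stands across and lower it gently, on edge, fully down into the free pair of notches in the wooden rack, centred, and let go of it. Then lift the flap and hold it still with the gripper at 60 degrees from shut, so that a colleague can measure the seat under it; it falls shut by itself, so finish while still holding it there. Leave the thinner bar in the rack, the caliper and the can where they are.

Things in the scene. Friction and masses are not known exactly. Their poses are not given: they have to be found in the camera images.
- straightedge_mid (a point): centre of the loose steel straightedge: a flat plain bar 180 mm long, 40 mm high, 10 mm thick, about 0.5 kg, four round marks on each broad face, standing on its long narrow edge across the shut flap, bottom edge on the cover's top face. Axes: y along its length, x across its thickness, z up. The centre is 20 mm above its bottom edge
- rack: fixed beech rack, origin under its middle: a board 130 (x) x 140 (y) x 14 mm with two upright notched cheeks 22 mm thick, 50 mm high over the table, their middles at y = +55 and -55 mm, open space between them. Notch pairs, running along y, at x = -30 mm (free) and x = +30 mm (holds the parallel)
- notch (a point): the rack's free pair of notches: the point is on the notch floor, midway between the cheeks, 28 mm above the table. Notches 13 mm wide, 22 mm deep, open at both ends, mouths bevelled to 19 mm. Axes: y along the notches (the straightedge lies this way, either way round, its middle at the rack's middle), x across them, z up
- flap_handle (a point): middle of the bar of the flap's bow handle: round steel bar 10 mm thick, 100 mm long, parallel to the hinge, a leg at each end; its axis is 36 mm above the flap's face and 122 mm from the hinge line. Turns with the flap: z square to the flap's face, x from hinge to free edge, y along the bar. Flap: red steel plate 137 x 136 x 4 mm, about 0.4 kg, flush when shut
- flap_hinge (a point): middle of the flap's hinge line, on the robot's side of the flap, level with the cover's top face, 85 mm above the table. Axes of the fixed cover: y along the hinge, x level towards the flap's free edge, z up
- cover: fixed red sheet-metal machine cover on a fibreboard slab 330 x 270 mm; origin at table height, 75 mm beyond the hinge line along x, axes as flap_hinge. Level top face 85 mm above the table, x from -125 to +110 mm, y from -120 to +120 mm; its nose slopes down beyond that
- flap (a joint): opening angle of the flap in rad: 0 shut, grows as the free edge rises and swings back towards the robot, 60 degrees = 1.047, stop at 1.9. Free hinge with hardly any friction: it falls shut from any angle under about 90 degrees
- parallel: bystander: loose steel bar 150 x 32 mm, 8 mm thick, standing on edge in the rack's other notches; origin in the middle of its bottom edge
- caliper: bystander: a caliper with black slide 230 mm long lying on the table along x, origin under the middle
- can: bystander: plain pale metal can 52 mm in diameter, 150 mm high, origin at the centre of its foot
There are look-alikes about, which are no part of the job. Leave any turquoise or yellow look-alike of the part that bears straightedge_mid alone.

How it is judged:
On the way:
1. the straightedge stands on edge, fully down in the free notches of the rack, let go of, with the flap still shut (z of straightedge_mid in the frame of notch between 0.015 and 0.0235 m and x of straightedge_mid in the frame of notch between -0.006 and 0.006 m and y of straightedge_mid in the frame of notch between -0.03 and 0.03 m and angle between the y axis of straightedge_mid and the y axis of notch, either way round below 0.08 rad and angle between straightedge_mid's own z axis and vertical below 0.2 rad and contact force between the fingers and straightedge below 0.05 N and value of joint flap below 0.1 rad), for 0.3 s.
At the end, for the whole second after the job is handed in: the gripper's fingers hold the flap still at 60 degrees (within 5) from shut and nothing else carries it; the straightedge stands on edge, fully down (within 3.5 mm) in the rack's free notches, its middle within 30 mm of the rack's middle along the notches, at rest (value of joint flap between 0.96 and 1.135 rad and velocity of joint flap between -0.08 and 0.08 rad/s and contact force between the fingers and flap above 0.4 N and contact force between each of straightedge, parallel, can, caliper and flap below 0.05 N and z of straightedge_mid in the frame of notch between 0.015 and 0.0235 m and x of straightedge_mid in the frame of notch between -0.006 and 0.006 m and y of straightedge_mid in the frame of notch between -0.03 and 0.03 m and angle between the y axis of straightedge_mid and the y axis of notch, either way round below 0.08 rad and angle between straightedge_mid's own z axis and vertical below 0.2 rad and linear speed of straightedge below 0.02 m/s); the arm keeps its last pose, push and grip.
It fails at once if the flap is lifted while the straightedge is not in the rack (value of joint flap above 0.2 rad and horizontal distance between straightedge_mid and notch above 0.045 m).
It fails at once if the straightedge is dropped into the notches (faster than 0.4 m/s as it goes in) (linear speed of straightedge above 0.4 m/s and horizontal distance between straightedge_mid and notch below 0.045 m and z of straightedge_mid in the frame of notch below 0.045 m).
It fails at once if the straightedge is rammed into the rack (over 80 N) (contact force between straightedge and rack above 80 N).
It fails at once if the parallel, the caliper or the can is disturbed (distance of parallel from where it was at the start of the episode above 0.02 m or distance of any of caliper, can from where it was at the start of the episode above 0.03 m).
It also fails if it takes over 69 s, if anything falls off the work surface, if the arm or the gripper's body presses on something with over 40 N, if the wrist force passes 120 N, or if a joint passes its speed limit or range.

## Robot

A 7-joint arm with a two-finger parallel gripper is mounted at the origin on the work surface. World frame = base frame: x ahead of the robot, y to its left, z up, the work surface at z = 0. Lengths are in m, angles in rad, forces in N, time in s.
With the tool pointing down it reaches from about 0.425 to 0.875 m from the base axis. Payload 4.7 kg.
Tool frame: the origin (TCP) lies between the finger pads; the fingertips stand 8 mm ahead of it and the grasp point (between the pads) lies 11 mm behind it; x points along the fingers, y is the direction in which the jaws open and shut, and the axes are right-handed (so a half turn about x gives the same grasp; the last joint's range is limited). The gripper opens to 87 mm and grips with 3 to 60 N. Pads are 19 mm wide; open, the fingers measure 117 mm over their backs; the gripper's body (75 mm by 190 mm) begins 51 mm behind the grasp point.
Start: joints at [-1.284, 0.321, -0.07, 1.45, 0.023, 1.371, -0.057], TCP at [0.175, 0.626, 0.195] pointing down, gripper open.
Joint ranges: [-2.86, 2.86], [-0.3, 2.09], [-1.38, 1.24], [0.06, 2.45], [-1.56, 4.7], [0.09, 2.05], [-2.69, 2.69]. Speed limits (rad/s): [2.57, 2.57, 3.14, 3.14, 3.14, 3.14, 3.14].

## Interface

Orientations are given as [roll, pitch, yaw] about the fixed x, y, z axes, in that order (R = Rz(yaw) Ry(pitch) Rx(roll)).
In Python, from rig import env gives the robot as it stands.
- The arm moves only by the tool move_arm, never from a script. Its argument "commands" is a list of rows, each a list of 3 entries, a list of its own where there are three numbers: the shift along the tool's x, y, z in mm, then the turn, a rotation vector about the tool's x, y, z in rad, then the finger opening in mm, from 0 to 87. In form: [[[tx, ty, tz], [ax, ay, az], claw], ...]. A call has 1 to 8 rows; each row is the pose to reach, as a shift and turn from the pose commanded when the call began, along the tool's axes at that moment; what a row does not reach only later rows make up. A row lasts 1/8 s, in which the tool goes at most 62.5 mm and 10.7 degrees, less where a joint would pass 70% of its speed; a pose out of reach is approached as far as the arm can. A call with a gripper value outside its range is refused whole. The fingers move at their own pace and stop on an object; "newtons" is the grip in N (left out, the last holds). Time passes only in rows, so rows that repeat a pose let the fingers close. It gives the time, the measured TCP pose, the force and the opening at its end, in the units of the state.
- env.read_state(): the state, without advancing time (a new reading comes with each control period).
- env.camera(name): name is "scene" or "top" or "wrist"; returns a dict with "img" (384x512x3 uint8, red, green, blue), "K" (3x3 intrinsics, pixels), "world_from_camera" (4x4, takes a point from camera to world coordinates); the wrist camera has in their place "tool_from_camera" (4x4, takes a point from camera to tool coordinates, whose origin is the TCP and whose axes are the tool frame's). Camera axes: x right, y down, z forward; pixel columns grow to the right and rows downward; lengths in m; the calibration is good to about 2 mm. A picture is of the moment at which its call begins: read the wrist's pose just before it. There is no depth.
- env.job_done(): hands the job in, once; it reports no verdict.
Trained networks look in a picture, given as the dict that the camera call returned (one of the last four; its "shot" number tells which), for a name from the list of things; names that differ only in an ending like _2 or _b are one class to them, and where a whole thing is asked for, a point or a joint stands for the part that bears it (a point fixed in the world has none). Each returns a list of dicts, best first, with "score" (0 to 1); they miss things now and then, are a little off and sometimes report something else, mostly with a low value. They report only what shows in the picture. A call takes as long as a camera call. They do not tell look-alikes from the thing itself.
- env.look_for(picture, label): "point" ([x, y, z] in m, in world coordinates, good to about 4 mm: the middle of the surface that is visible of it).
- env.mark_of(picture, label): "point" ([x, y, z] in m, in world coordinates, good to about 4 mm: a listed point, or the origin of a listed thing).
The state is a dict: "clock": time; "qpos": joint angles; "qvel": joint speeds; "joint_torque": joint torques, N m; "ee_pos": TCP position; "tcp_rot": TCP orientation; "wrist_force": force on the tool from outside, world axes, zero at the start; "ft_torque": the same for the moment, N m; "grip_width": opening from 0.0 (shut) to 1.0 (fully open).
Only numpy, scipy, OpenCV 4.12 (cv2) and the standard library are available. Lean on these libraries where they do the work, as an engineer would, in place of code of your own. Each camera call takes 0.05 s, during which the arm holds its last target.

## Working session

There is one attempt and no reset: what is moved stays moved. The work goes in short steps, Python scripts to look and compute and a tool call to move; the robot and the scene stay as the last step left them, time stands still between calls to the robot, and variables do not carry over. Pictures are saved under pics/ and viewed, and the job is handed in when it is done.

Besides the shell and the picture viewer there is one more tool, called after "Call:" by a JSON object that holds its "method" and its "body". move_arm: Moves the arm, as the interface text tells. Its arguments: {"type":"object","properties":{"commands":{"type":"array","items":{"type":"array"}},"newtons":{"type":"number"}},"required":["commands"]}

```bash
ls; mkdir -p pics; cat > h.py <<'E'
import numpy as np, cv2
from scipy.spatial.transform import Rotation as R
from rig import env
def save(c,n): cv2.imwrite('pics/'+n+'.png',c['img'][:,:,::-1])
E
python3 - <<'E'
from h import *
s=env.read_state(); print({k:np.round(v,3).tolist() for k,v in s.items()})
for n in ['scene','top']:
    c=env.camera(n); save(c,n+'0')
    print(n,c['K'].tolist(),np.round(c['world_from_camera'],3).tolist())
    for l in ['straightedge_mid','notch','flap_handle','flap_hinge','rack','cover','parallel','caliper','can']:
        print(l,[(np.round(d['point'],3).tolist(),round(d['score'],2)) for d in env.mark_of(c,l)][:4])
E
```

```text
pics
{'clock': 0.0, 'qpos': [-1.284, 0.322, -0.07, 1.452, 0.023, 1.371, -0.057], 'qvel': [0.0, -0.001, -0.001, -0.0, -0.0, -0.001, 0.002], 'joint_torque': [0.0, -49.129, -0.404, -31.252, -0.064, 0.044, 0.0], 'ee_pos': [0.175, 0.625, 0.194], 'tcp_rot': [-1.526, 1.569, -1.799], 'wrist_force': [0.045, -0.677, 0.389], 'ft_torque': [-0.006, -0.027, 0.006], 'grip_width': 0.997}
scene [[490.8281614277575, 0.0, 263.2341807355074], [0.0, 490.8281614277575, 192.87774669539135], [0.0, 0.0, 1.0]] [[0.748, 0.543, -0.382, 1.069], [0.664, -0.603, 0.442, -0.543], [0.01, -0.584, -0.812, 1.317], [0.0, 0.0, 0.0, 1.0]]
straightedge_mid [([0.31, 0.222, 0.02], 0.96), ([0.255, 0.427, 0.02], 0.94), ([0.473, 0.505, 0.025], 0.67), ([0.55, 0.238, 0.103], 0.63)]
notch [([0.638, 0.228, 0.124], 0.74), ([0.554, -0.255, 0.032], 0.56)]
flap_handle [([0.635, 0.227, 0.12], 0.77)]
flap_hinge [([0.515, 0.227, 0.09], 0.95)]
rack [([0.591, -0.246, 0.001], 0.66)]
cover [([0.587, 0.222, 0.0], 0.6), ([0.62, -0.244, 0.029], 0.27)]
parallel [([0.624, -0.244, 0.025], 0.83), ([0.514, 0.228, 0.085], 0.34)]
caliper []
can [([0.699, -0.01, 0.002], 0.84)]
top [[454.66482688238045, 0.0, 255.1860145288044], [0.0, 454.66482688238045, 189.474892343079], [0.0, 0.0, 1.0]] [[0.011, -0.998, 0.054, 0.431], [-1.0, -0.011, 0.004, 0.095], [-0.004, -0.054, -0.999, 1.386], [0.0, 0.0, 0.0, 1.0]]
straightedge_mid [([0.313, 0.218, 0.024], 0.77), ([0.553, 0.238, 0.106], 0.74), ([0.47, 0.505, 0.02], 0.6), ([0.254, 0.427, 0.02], 0.56)]
notch [([0.561, -0.259, 0.029], 0.68)]
flap_handle [([0.636, 0.223, 0.123], 0.56)]
flap_hinge [([0.517, 0.23, 0.087], 0.86)]
rack [([0.59, -0.246, -0.0], 0.8)]
cover [([0.585, 0.226, 0.002], 0.63)]
parallel [([0.618, -0.241, 0.027], 0.64)]
caliper [([0.489, -0.024, 0.001], 0.97)]
can [([0.696, -0.005, -0.004], 0.65)]
```

View pics/scene0.png

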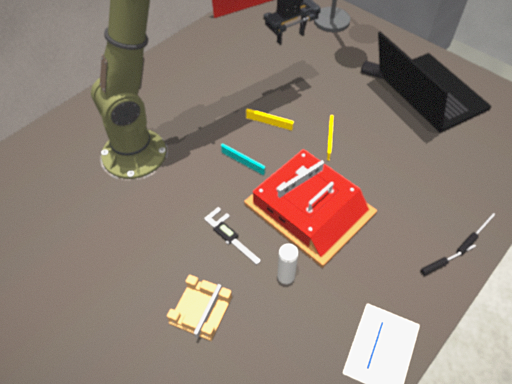

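View pics/top0.png

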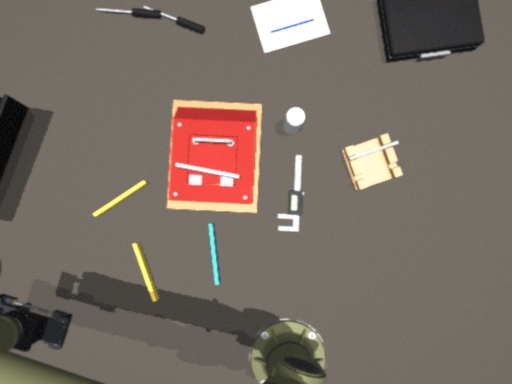

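Straightedge candidates in the scene view: turquoise at (243,158), yellow at (270,120) and (331,137), and plain steel at (300,178) standing on the red cover. The steel one fits the description. I'll confirm it in a crop and measure the directions.

```bash
cat >> h.py <<'E'
def proj(c,p):
    T=c['world_from_camera']; q=(np.atleast_2d(p)-T[:3,3])@T[:3,:3]; q=q@c['K'].T; return q[:,:2]/q[:,2:]
def back(c,uv,z):
    T=c['world_from_camera']; uv=np.atleast_2d(uv).astype(float)
    d=np.c_[uv,np.ones(len(uv))]@np.linalg.inv(c['K']).T@T[:3,:3].T
    return T[:3,3]+d*((z-T[2,3])/d[:,2])[:,None]
E
python3 - <<'E'
from h import *
c=env.camera('top'); i=c['img'][:,:,::-1]
a=cv2.resize(i[95:215,160:270],None,fx=5,fy=5,interpolation=cv2.INTER_CUBIC)
b=cv2.resize(i[125:200,335:410],None,fx=6,fy=6,interpolation=cv2.INTER_CUBIC)
cv2.imwrite('pics/a.png',a);cv2.imwrite('pics/b.png',b)
s=env.camera('scene'); i=s['img'][:,:,::-1]
cv2.imwrite('pics/c.png',cv2.resize(i[140:270,235:385],None,fx=5,fy=4.6,interpolation=cv2.INTER_CUBIC))
cv2.imwrite('pics/d.png',cv2.resize(i[265:350,155:245],None,fx=6,fy=6,interpolation=cv2.INTER_CUBIC))
E
```

```text
(no output)
```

View pics/a.png

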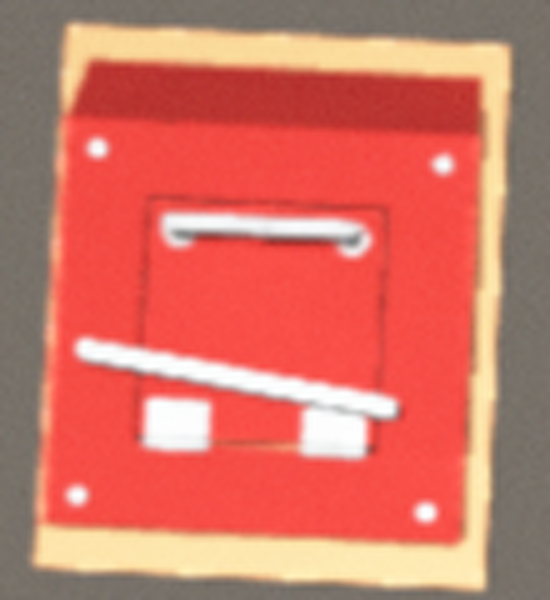

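View pics/b.png

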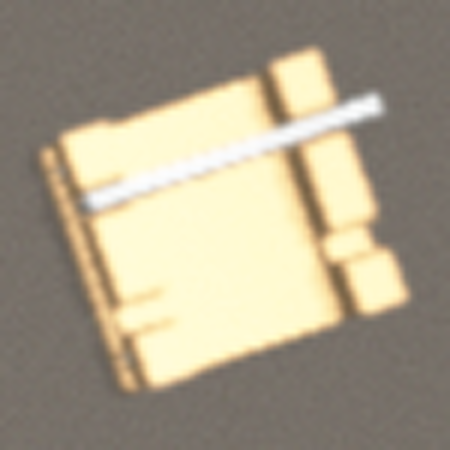

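View pics/c.png

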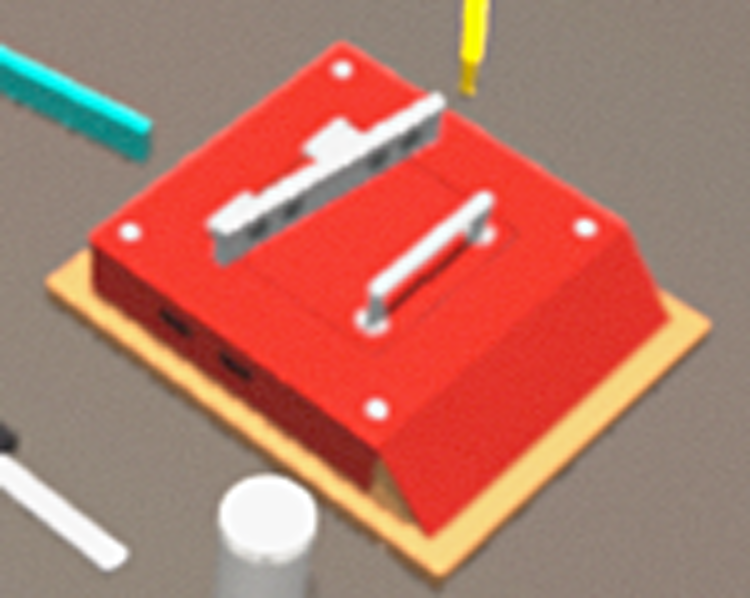

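View pics/d.png

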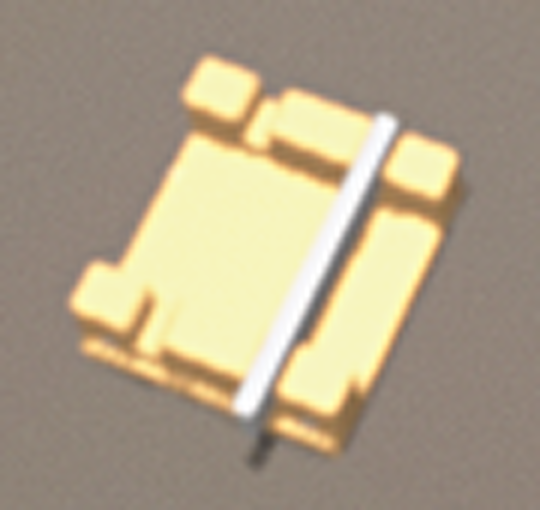

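```bash
cat >> h.py <<'E'
def tool():
    s=env.read_state(); return np.array(s['ee_pos']),R.from_euler('xyz',s['tcp_rot']).as_matrix(),s
def Rdown(phi):  # tool down, jaw (tool y) along world angle phi
    x=np.array([0,0,-1.]);y=np.array([np.cos(phi),np.sin(phi),0]);return np.c_[x,y,np.cross(x,y)]
def delta(p,Rm):
    p0,R0,s=tool(); sh=R0.T@(np.asarray(p)-p0)*1000; rv=R.from_matrix(R0.T@Rm).as_rotvec()
    print('shift mm',np.round(sh,1),'rv',np.round(rv,4),'deg',np.round(np.degrees(np.linalg.norm(rv)),1)); return sh,rv
E
python3 - <<'E'
from h import *
c=env.camera('top')
b=back(c,[(175.6,164.8),(239.6,176.8)],0.125); print('bar',b,b.mean(0)); d=b[0]-b[1]; print(np.linalg.norm(d),np.degrees(np.arctan2(d[1],d[0])))
b=back(c,[(350,158.3),(398.8,142.2)],0.06); print('par',b,b.mean(0)); d=b[0]-b[1]; print(np.linalg.norm(d),np.degrees(np.arctan2(d[1],d[0])))
h=back(c,[(160+165/5,95+223/5),(160+365/5,95+231/5)],0.126);print('handle',h,h.mean(0)); d=h[0]-h[1]; print(np.linalg.norm(d),np.degrees(np.arctan2(d[1],d[0])))
h=back(c,[(160+97/5,95+148/5),(160+443/5,95+163/5),(160+77/5,95+495/5),(160+425/5,95+512/5)],0.087);print('screws',h)
w=env.camera('wrist');print(w['K'],np.round(w['tool_from_camera'],3)); save(w,'w0')
p,R0,s=tool();print(R0.round(3))
for phi in (-10,170,-15): delta([0.552,0.238,0.23],Rdown(np.radians(phi)))
E
```

```text
bar [[0.56560817 0.32318115 0.125     ]
 [0.5339396  0.14438888 0.125     ]] [0.54977389 0.23378501 0.125     ]
0.18157525245691375 79.95566535408298
par [[ 0.59696969 -0.17574149  0.06      ]
 [ 0.6459178  -0.31878286  0.06      ]] [ 0.62144375 -0.24726218  0.06      ]
0.15118450110519838 108.89071398749891
handle [[0.63667817 0.27581025 0.126     ]
 [0.63331689 0.16403158 0.126     ]] [0.63499753 0.21992091 0.126     ]
0.1118291972822555 88.27758393538609
screws [[0.68622815 0.3214371  0.087     ]
 [0.67951094 0.12172469 0.087     ]
 [0.48576674 0.32892453 0.087     ]
 [0.47815571 0.12968699 0.087     ]]
[[286.28004435   0.         256.56349992]
 [  0.         286.28004435 193.14906481]
 [  0.           0.           1.        ]] [[ 0.    -0.296  0.955 -0.191]
 [ 1.     0.     0.     0.001]
 [-0.     0.955  0.296 -0.081]
 [ 0.     0.     0.     1.   ]]
[[ 0.     0.269  0.963]
 [ 0.     0.963 -0.269]
 [-1.     0.     0.   ]]
shift mm [ -34.9 -272.1  467.4] rv [ 1.4725e+00 -0.0000e+00 -1.0000e-04] deg 84.4
shift mm [ -34.9 -272.1  467.4] rv [-1.6691e+00  1.0000e-04 -0.0000e+00] deg 95.6
shift mm [ -34.9 -272.1  467.4] rv [ 1.5598e+00 -0.0000e+00 -1.0000e-04] deg 89.4
```

Call:
{"method": "move_arm", "body": {"commands": [[[-35,-30,50],[0.18,0,0],60],[[-40,-60,105],[0.36,0,0],60],[[-45,-90,160],[0.54,0,0],60],[[-45,-125,215],[0.72,0,0],60],[[-45,-155,270],[0.9,0,0],60],[[-45,-185,325],[1.08,0,0],60],[[-45,-220,380],[1.26,0,0],60],[[-45,-245,425],[1.4,0,0],60]]}}

```text
clock: 2.2
ee_pos: [0.5194, 0.2742, 0.2405]
tcp_rot: [2.538, 1.57, 0.861]
wrist_force: [0.7, 0.2, -0.4]
grip_width: 0.692
```

```bash
python3 - <<'E'
from h import *
p,R0,s=tool(); w=env.camera('wrist'); save(w,'w1'); print(s['qpos'].round(3) if hasattr(s['qpos'],'round') else s['qpos'])
T=np.eye(4);T[:3,:3]=R0;T[:3,3]=p
w['world_from_camera']=T@w['tool_from_camera']
for l in ['straightedge_mid','flap_handle','flap_hinge']:
    print(l,[(np.round(d['point'],3).tolist(),round(d['score'],2)) for d in env.mark_of(w,l)][:4])
np.save('T1.npy',w['world_from_camera'])
i=w['img'][:,:,::-1]; cv2.imwrite('pics/w1b.png',cv2.resize(i,(800,600),interpolation=cv2.INTER_CUBIC))
delta([0.551,0.236,0.15],Rdown(np.radians(-10)))
E
```

```text
[-0.849  0.169  0.365  1.558 -0.061  1.424 -0.587]
straightedge_mid [([0.314, 0.226, 0.022], 0.96), ([0.55, 0.234, 0.101], 0.88), ([0.255, 0.427, 0.019], 0.64)]
flap_handle [([0.634, 0.221, 0.118], 0.97)]
flap_hinge [([0.513, 0.228, 0.084], 0.8)]
shift mm [90.1 35.7 34.7] rv [ 0.0695 -0.0001 -0.    ] deg 4.0
```

View pics/w1b.png

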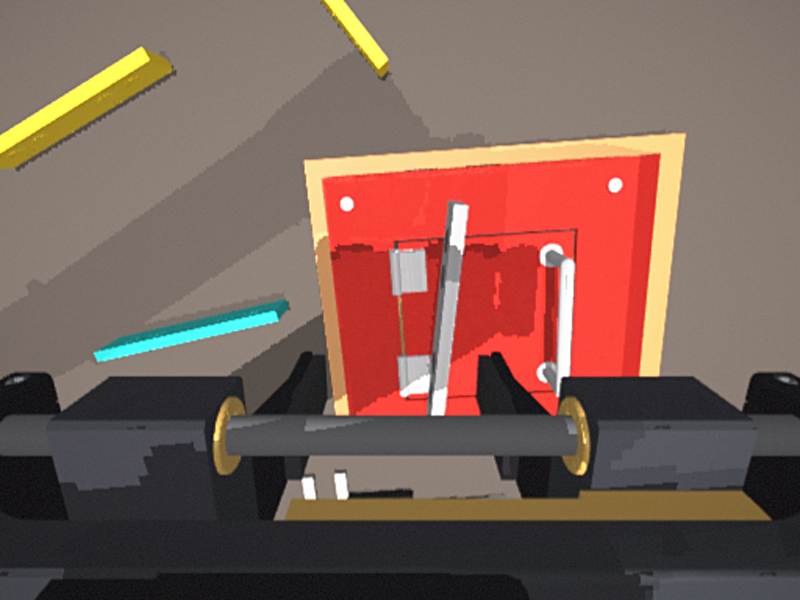

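Call:
{"method": "move_arm", "body": {"commands": [[[0,18,17],[0.07,0,0],45],[[30,36,35],[0.07,0,0],45],[[80,36,35],[0.07,0,0],45],[[80,36,35],[0.07,0,0],45]]}}

```text
clock: 2.9
ee_pos: [0.5475, 0.2363, 0.1563]
tcp_rot: [-0.907, 1.563, -2.65]
wrist_force: [0.6, -0.2, 1.4]
grip_width: 0.522
```

```bash
python3 - <<'E'
from h import *
p,R0,s=tool(); w=env.camera('wrist'); print(p,np.degrees(np.arctan2(R0[1,1],R0[0,1])),s['qpos'],s['grip_width'])
i=w['img'][:,:,::-1]; cv2.imwrite('pics/w2b.png',cv2.resize(i,(800,600),interpolation=cv2.INTER_CUBIC))
print([(np.round(d['point'],3).tolist(),round(d['score'],2)) for d in env.mark_of(w,'straightedge_mid')])
c=env.camera('scene'); print([(np.round(d['point'],3).tolist(),round(d['score'],2)) for d in env.mark_of(c,'straightedge_mid')])
delta([0.551,0.236,0.101],Rdown(np.radians(-10)))
E
```

```text
[0.54748423 0.23633692 0.15626926] -9.850440513406896 [-0.78950552  0.24212513  0.3965109   1.64929483 -0.09610796  1.27783766
 -0.54674335] 0.5216053713311364
[([0.554, 0.236, 0.103], 0.83), ([0.313, 0.226, 0.022], 0.79)]
[([0.311, 0.224, 0.02], 0.92), ([0.547, 0.239, 0.103], 0.84), ([0.254, 0.424, 0.018], 0.6), ([0.473, 0.503, 0.018], 0.45)]
shift mm [61.6 -0.4  2.8] rv [ 0.0036 -0.0026 -0.003 ] deg 0.3
```

View pics/w2b.png

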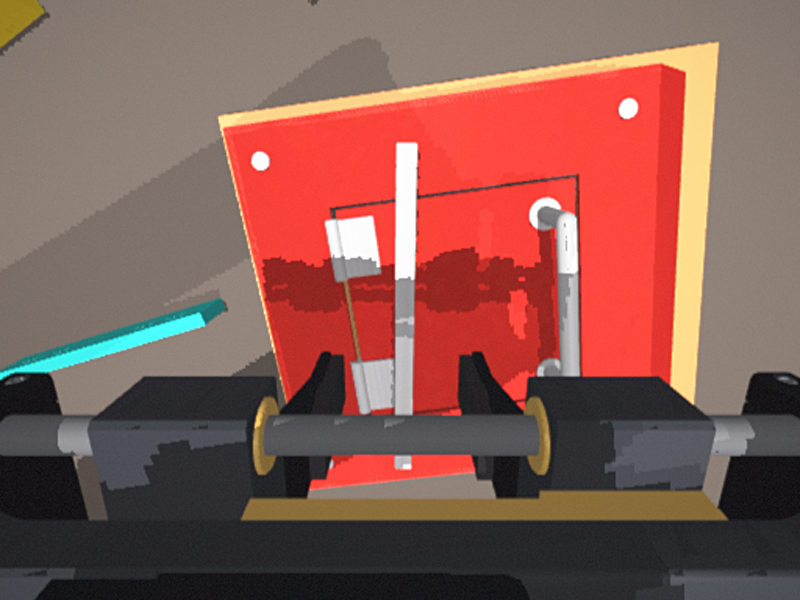

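Call:
{"method": "move_arm", "body": {"commands": [[[20,0,1],[0,0,0],45],[[40,0,2],[0,0,0],45],[[52,0,2],[0,0,0],45],[[52,0,2],[0,0,0],45]]}}

```text
clock: 3.6
ee_pos: [0.5502, 0.2356, 0.1084]
tcp_rot: [2.689, 1.571, 0.947]
wrist_force: [-0.1, -1.4, -0.8]
grip_width: 0.515
```

```bash
python3 - <<'E'
from h import *
delta([0.551,0.236,0.101],Rdown(np.radians(-10))); print(env.read_state()['ee_pos'])
w=env.camera('wrist'); 
i=w['img'][:,:,::-1]; cv2.imwrite('pics/w3b.png',cv2.resize(i,(800,600),interpolation=cv2.INTER_CUBIC))
E
```

```text
shift mm [ 7.4  0.7 -0.5] rv [ 0.003  -0.0002 -0.0001] deg 0.2
[0.55018153 0.23562119 0.10841268]
```

View pics/w3b.png

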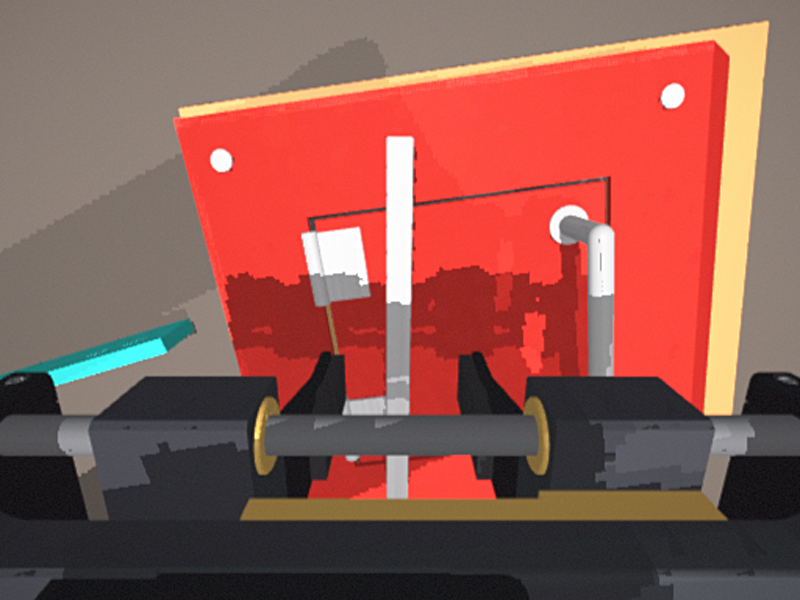

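Call:
{"method": "move_arm", "body": {"commands": [[[7,0,0],[0,0,0],45],[[7,0,0],[0,0,0],25],[[7,0,0],[0,0,0],5],[[7,0,0],[0,0,0],5],[[7,0,0],[0,0,0],5],[[7,0,0],[0,0,0],5],[[7,0,0],[0,0,0],5]], "newtons": 35}}

```text
clock: 4.53
ee_pos: [0.5502, 0.2352, 0.1011]
tcp_rot: [2.212, 1.571, 0.469]
wrist_force: [0.0, -0.5, 0.6]
grip_width: 0.065
```

```bash
python3 - <<'E'
from h import *
w=env.camera('wrist'); 
i=w['img'][:,:,::-1]; cv2.imwrite('pics/w4b.png',cv2.resize(i,(800,600),interpolation=cv2.INTER_CUBIC)); print(env.read_state()['grip_width'])
w=env.camera('scene'); 
i=w['img'][:,:,::-1]; cv2.imwrite('pics/s4b.png',cv2.resize(i[120:260,230:400],None,fx=4,fy=4,interpolation=cv2.INTER_CUBIC))
E
```

```text
0.0639031464991228
```

View pics/w4b.png

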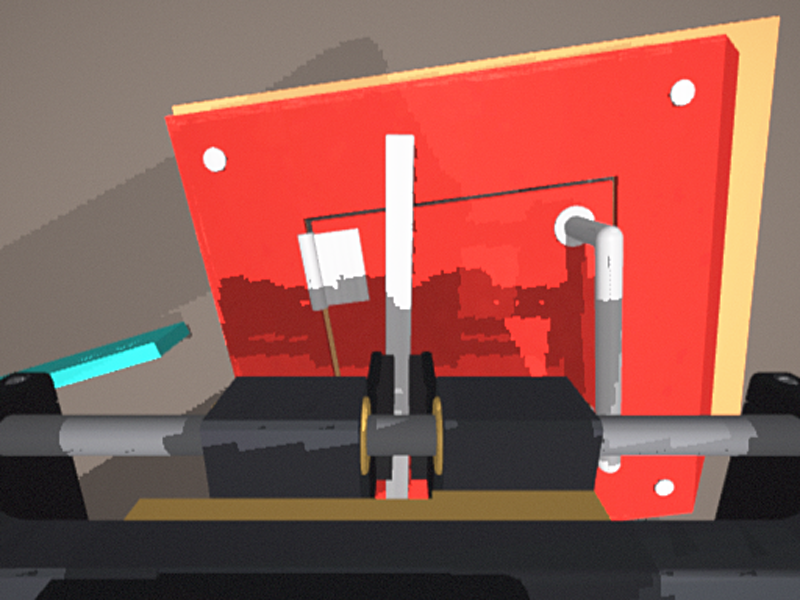

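View pics/s4b.png

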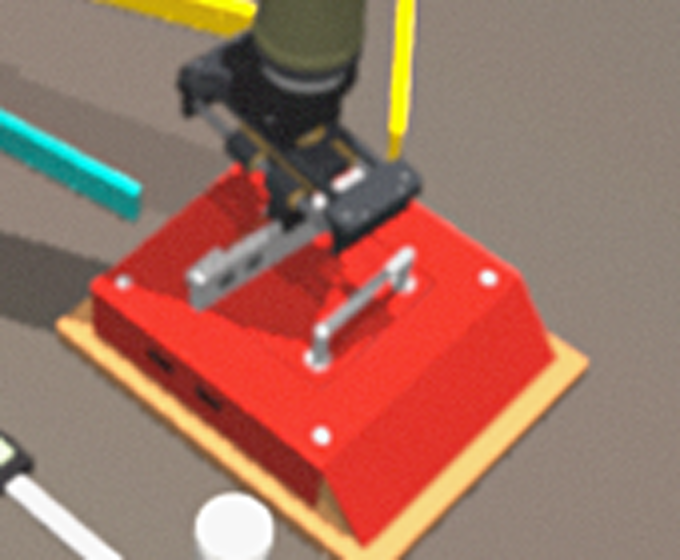

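Call:
{"method": "move_arm", "body": {"commands": [[[-5,0,0],[0,0,0],0],[[-20,0,0],[0,0,0],0],[[-45,0,0],[0,0,0],0],[[-75,0,0],[0,0,0],0],[[-110,0,0],[0,0,0],0],[[-120,0,0],[0,0,0],0],[[-120,0,0],[0,0,0],0]], "newtons": 35}}

```text
clock: 5.5
ee_pos: [0.5505, 0.2354, 0.2219]
tcp_rot: [2.332, 1.569, 0.589]
wrist_force: [0.6, -0.1, -0.3]
grip_width: 0.004
```

```bash
python3 - <<'E'
from h import *
print(env.read_state())
w=env.camera('wrist'); 
i=w['img'][:,:,::-1]; cv2.imwrite('pics/w5b.png',cv2.resize(i,(800,600),interpolation=cv2.INTER_CUBIC))
c=env.camera('top')
for cam in (w,c):
  for l in ['notch','rack','parallel','straightedge_mid','can']:
    print(l,[(np.round(d['point'],3).tolist(),round(d['score'],2)) for d in env.mark_of(cam,l)][:3])
E
```

```text
{'clock': 5.5, 'qpos': array([-0.7936011 ,  0.20309171,  0.4037605 ,  1.56139937, -0.08093841,
        1.39196867, -0.55500172]), 'qvel': array([ 0.00036733,  0.01914072, -0.00390593,  0.03888305, -0.00019354,
       -0.00790734,  0.00131288]), 'joint_torque': array([ 1.40150345e-02, -4.10668051e+01,  2.81262383e+00, -3.24027264e+01,
       -6.73994212e-02,  3.82702472e-02, -6.29628878e-03]), 'ee_pos': array([0.55051355, 0.23538717, 0.22189382]), 'tcp_rot': array([2.33221018, 1.56912706, 0.58940453]), 'wrist_force': array([ 0.61266187, -0.12087825, -0.2948534 ]), 'ft_torque': array([-0.06676806,  0.09048245, -0.03675006]), 'grip_width': 0.004309867756653183}
notch [([0.586, 0.224, 0.001], 0.71)]
rack []
parallel []
straightedge_mid [([0.312, 0.224, 0.021], 0.56)]
can [([0.488, -0.025, -0.002], 0.75), ([0.699, -0.008, -0.002], 0.59)]
notch [([0.56, -0.257, 0.03], 0.9)]
rack [([0.587, -0.245, -0.001], 0.96)]
parallel [([0.55, 0.237, 0.108], 0.35)]
straightedge_mid [([0.471, 0.502, 0.023], 0.82), ([0.551, 0.236, 0.107], 0.66), ([0.258, 0.427, 0.019], 0.58)]
can [([0.561, -0.26, 0.027], 0.75), ([0.519, 0.228, 0.088], 0.39)]
```

View pics/w5b.png

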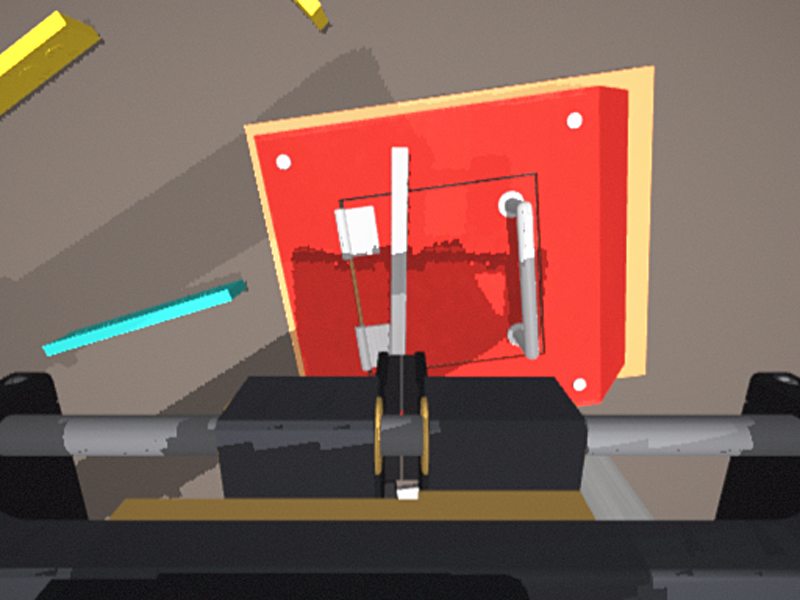

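```bash
python3 - <<'E'
import cv2,numpy as np
a=cv2.imread('pics/w4b.png')[320:510,330:480];b=cv2.imread('pics/w5b.png')[320:510,330:480]
cv2.imwrite('pics/z.png',cv2.resize(np.hstack([a,b]),None,fx=2.6,fy=2.6))
E
```

```text
(no output)
```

View pics/z.png

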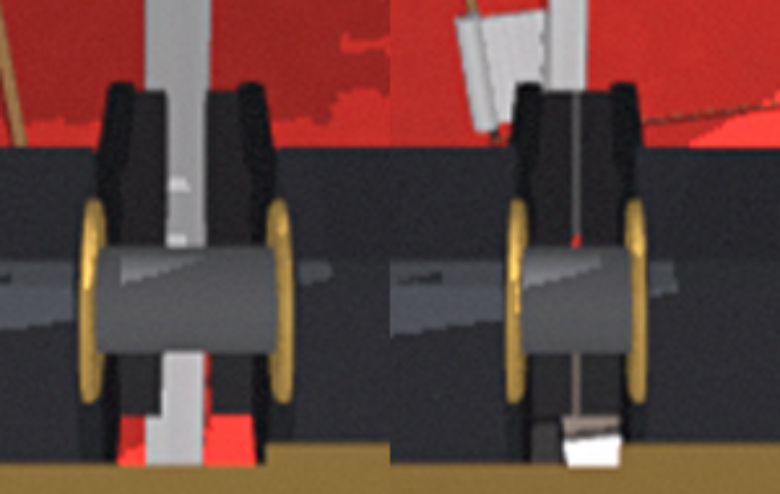

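The grasp failed: the fingers shut empty. In the wrist picture the fingertips appear about 30 mm behind where the tool description puts them, and I want to check that in the scene view.

```bash
python3 - <<'E'
from h import *
p,R0,s=tool()
c=env.camera('scene'); i=c['img'][:,:,::-1].copy()
x0,y0,f=230,90,4
z=cv2.resize(i[y0:y0+140,x0:x0+170],None,fx=f,fy=f,interpolation=cv2.INTER_CUBIC)
for dx,col in ((0.008,(255,0,0)),(0,(0,255,0)),(-0.03,(0,255,255)),(-0.062,(255,0,255))):
    u=proj(c,p+R0@[dx,0,0])[0]; print(dx,u); cv2.circle(z,tuple(int(v) for v in (u-[x0,y0])*f),4,col,1)
cv2.imwrite('pics/s6.png',z)
c=env.camera('top'); i=c['img'][:,:,::-1].copy()
print(proj(c,p))
E
```

```text
0.008 [303.16864608 156.54237918]
0 [303.37801188 154.7757911 ]
-0.03 [304.18033644 148.0059318 ]
-0.062 [305.06731935 140.52174167]
[[202.96260032 167.10795403]]
```

View pics/s6.png

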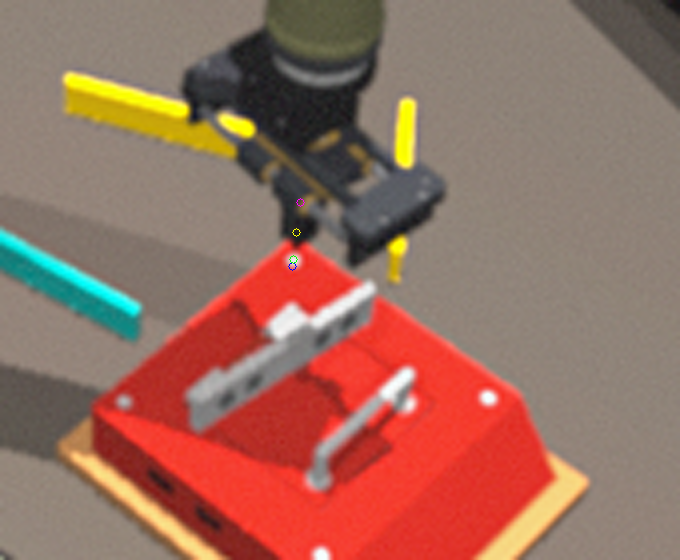

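The scene view agrees: the real fingertips sit about 28 mm behind the reported TCP, not 8 mm ahead, so the first close happened just above the bar. I'll use that offset, putting the TCP near z = 0.066 for tips at about 0.094.

Call:
{"method": "move_arm", "body": {"commands": [[[0,0,0],[0,0,0],45],[[0,0,0],[0,0,0],45],[[30,0,0],[0,0,0],45],[[60,0,0],[0,0,0],45],[[90,0,0],[0,0,0],45],[[115,0,0],[0,0,0],45],[[135,0,0],[0,0,0],45],[[135,0,0],[0,0,0],45]]}}

```text
clock: 7.2
ee_pos: [0.5491, 0.2348, 0.0845]
tcp_rot: [-0.869, 1.568, -2.612]
wrist_force: [-0.1, 0.0, 0.5]
grip_width: 0.515
```

```bash
python3 - <<'E'
from h import *
p,R0,s=tool(); print(p,s['wrist_force'],s['grip_width'])
c=env.camera('scene'); i=c['img'][:,:,::-1].copy()
cv2.imwrite('pics/s7.png',cv2.resize(i[130:240,250:370],None,fx=6,fy=5.4,interpolation=cv2.INTER_CUBIC))
w=env.camera('wrist'); cv2.imwrite('pics/w7.png',cv2.resize(w['img'][200:330,170:350,::-1],None,fx=4,fy=4,interpolation=cv2.INTER_CUBIC))
E
```

```text
[0.54906733 0.23479895 0.08454687] [-0.10721297  0.0263034   0.49083566] 0.5146247329695657
```

View pics/s7.png

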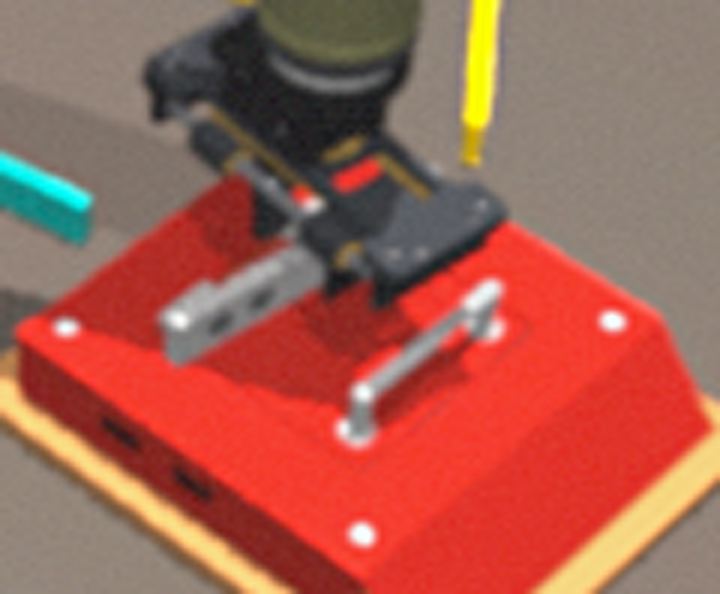

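View pics/w7.png

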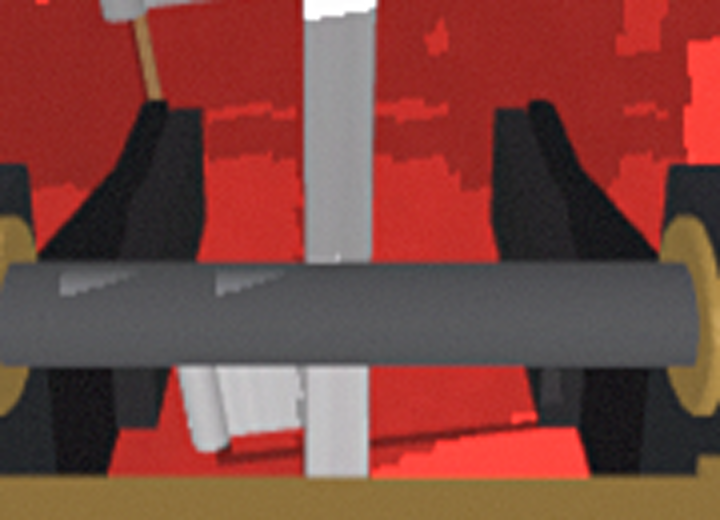

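```bash
python3 - <<'E'
from h import *
p,R0,s=tool(); c=env.camera('scene')
for xb in (-.11,-.1,-.09,-.08,-.07,-.06,-.05):
    print(xb,[proj(c,p+R0@[xb,.095,z])[0].round(1).tolist() for z in (.0375,-.0375)],[((proj(c,p+R0@[xb,.095,z])[0]-[250,130])*[6,5.4]).round().tolist() for z in (.0375,-.0375)])
print(p+R0@[0,.095,.0375])
E
```

```text
-0.11 [[315.1, 186.7], [334.3, 173.9]] [[390.0, 306.0], [506.0, 237.0]]
-0.1 [[314.7, 188.8], [333.8, 176.0]] [[388.0, 318.0], [503.0, 248.0]]
-0.09 [[314.4, 190.9], [333.4, 178.1]] [[386.0, 329.0], [501.0, 260.0]]
-0.08 [[314.1, 192.9], [333.0, 180.1]] [[384.0, 340.0], [498.0, 271.0]]
-0.07 [[313.8, 194.9], [332.6, 182.2]] [[383.0, 350.0], [495.0, 282.0]]
-0.06 [[313.4, 196.9], [332.2, 184.2]] [[381.0, 361.0], [493.0, 293.0]]
-0.05 [[313.1, 198.9], [331.8, 186.2]] [[379.0, 372.0], [491.0, 303.0]]
[0.63790867 0.18229294 0.08686445]
```

Call:
{"method": "move_arm", "body": {"commands": [[[8,1,0],[0,0,0],45],[[16,1,0],[0,0,0],45],[[18,1,0],[0,0,0],30],[[18,1,0],[0,0,0],5],[[18,1,0],[0,0,0],5],[[18,1,0],[0,0,0],5],[[18,1,0],[0,0,0],5]], "newtons": 35}}

```text
clock: 8.22
ee_pos: [0.5505, 0.2354, 0.0682]
tcp_rot: [-1.745, 1.569, 2.796]
wrist_force: [-2.1, 0.6, 2.3]
grip_width: 0.109
```

Call:
{"method": "move_arm", "body": {"commands": [[[-4,0,0],[0,0,0],3],[[-15,0,0],[0,0,0],3],[[-35,0,0],[0,0,0],3],[[-60,0,0],[0,0,0],3],[[-85,0,0],[0,0,0],3],[[-100,0,0],[0,0,0],3],[[-100,0,0],[0,0,0],3]], "newtons": 35}}

```text
clock: 9.1
ee_pos: [0.5522, 0.2354, 0.1699]
tcp_rot: [2.279, 1.567, 0.537]
wrist_force: [0.1, -0.4, -4.5]
grip_width: 0.108
```

```bash
python3 - <<'E'
from h import *
p,R0,s=tool(); print(p,s['wrist_force'],s['grip_width'])
c=env.camera('scene'); i=c['img'][:,:,::-1].copy()
cv2.imwrite('pics/s8.png',cv2.resize(i[90:240,230:390],None,fx=4.5,fy=4,interpolation=cv2.INTER_CUBIC))
t=env.camera('top'); i=t['img'][:,:,::-1]
cv2.imwrite('pics/t8.png',cv2.resize(i[125:200,335:410],None,fx=8,fy=8,interpolation=cv2.INTER_CUBIC))
for l in ['notch','rack','parallel']: print(l,[(np.round(d['point'],4).tolist(),round(d['score'],2)) for d in env.mark_of(t,l)][:3],[(np.round(d['point'],4).tolist(),round(d['score'],2)) for d in env.mark_of(c,l)][:3])
delta([0.560,-0.257,p[2]],Rdown(np.radians(18.9)))
E
```

```text
[0.55218279 0.23542233 0.16991395] [ 0.07250183 -0.39324732 -4.54065317] 0.10786225928915381
notch [([0.5617, -0.259, 0.0274], 0.9)] [([0.5548, -0.257, 0.0265], 0.95)]
rack [([0.5869, -0.2469, 0.0021], 0.86)] [([0.5893, -0.2524, 0.0005], 0.9)]
parallel [([0.5879, -0.2459, -0.0013], 0.61), ([0.616, -0.2424, 0.0291], 0.54)] [([0.6212, -0.2438, 0.0288], 0.66)]
shift mm [ -2.3  93.3 483.1] rv [-0.5019  0.0006  0.001 ] deg 28.8
```

View pics/s8.png

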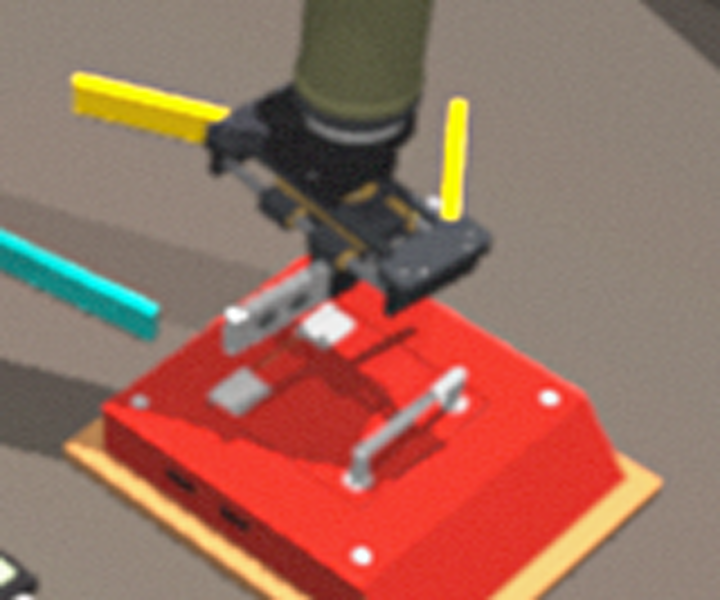

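View pics/t8.png

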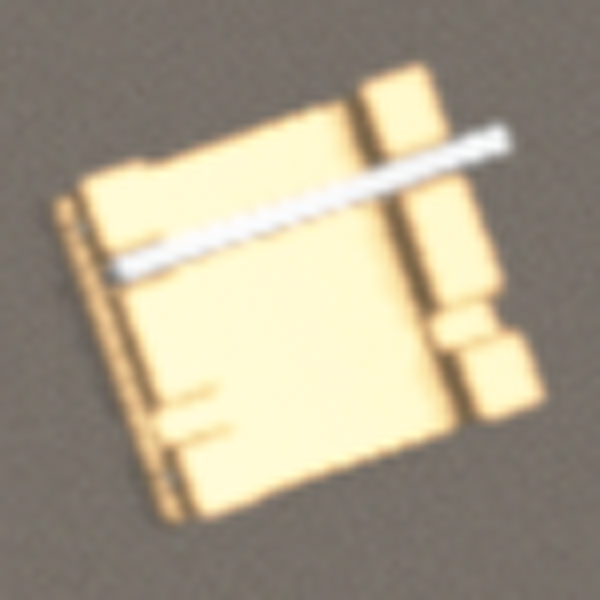

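Call:
{"method": "move_arm", "body": {"commands": [[[0,8,40],[-0.06,0,0],3],[[0,18,95],[-0.12,0,0],3],[[0,30,155],[-0.19,0,0],3],[[0,42,215],[-0.25,0,0],3],[[0,55,275],[-0.31,0,0],3],[[0,66,335],[-0.38,0,0],3],[[0,78,395],[-0.44,0,0],3],[[0,86,440],[-0.5,0,0],3]]}}

```text
clock: 10.5
ee_pos: [0.5599, -0.2166, 0.1682]
tcp_rot: [-0.071, 1.57, -1.314]
wrist_force: [0.9, 1.2, -4.4]
grip_width: 0.115
```

Call:
{"method": "move_arm", "body": {"commands": [[[0,0,20],[0,0,0],3],[[0,0,20],[0,0,0],3],[[0,0,20],[0,0,0],3]]}}

```text
clock: 10.88
ee_pos: [0.5671, -0.2305, 0.1676]
tcp_rot: [-2.986, 1.569, 2.056]
wrist_force: [0.2, -0.4, -5.4]
grip_width: 0.111
```

```bash
cat >> h.py <<'E'
def wrist():
    p,R0,s=tool(); w=env.camera('wrist'); T=np.eye(4);T[:3,:3]=R0;T[:3,3]=p
    w['world_from_camera']=T@w['tool_from_camera']; return w
E
python3 - <<'E'
from h import *
p,R0,s=tool(); print(p,s['wrist_force'],s['grip_width'],np.degrees(np.arctan2(R0[1,1],R0[0,1])))
w=wrist();cv2.imwrite('pics/w9.png',cv2.resize(w['img'][:,:,::-1],(800,600),interpolation=cv2.INTER_CUBIC))
for l in ['notch','rack','parallel','straightedge_mid']: print(l,[(np.round(d['point'],4).tolist(),round(d['score'],2)) for d in env.mark_of(w,l)][:3])
E
```

```text
[ 0.56708262 -0.23048112  0.16761436] [ 0.17765803 -0.44173992 -5.40132151] 0.11083052842726294 18.87320253378149
notch [([0.5623, -0.2608, 0.0277], 0.81)]
rack [([0.5917, -0.2452, 0.0001], 0.89)]
parallel [([0.6156, -0.2437, 0.026], 0.9), ([0.5891, -0.2474, 0.0001], 0.34)]
straightedge_mid [([0.5701, -0.2321, 0.2002], 0.72)]
```

View pics/w9.png

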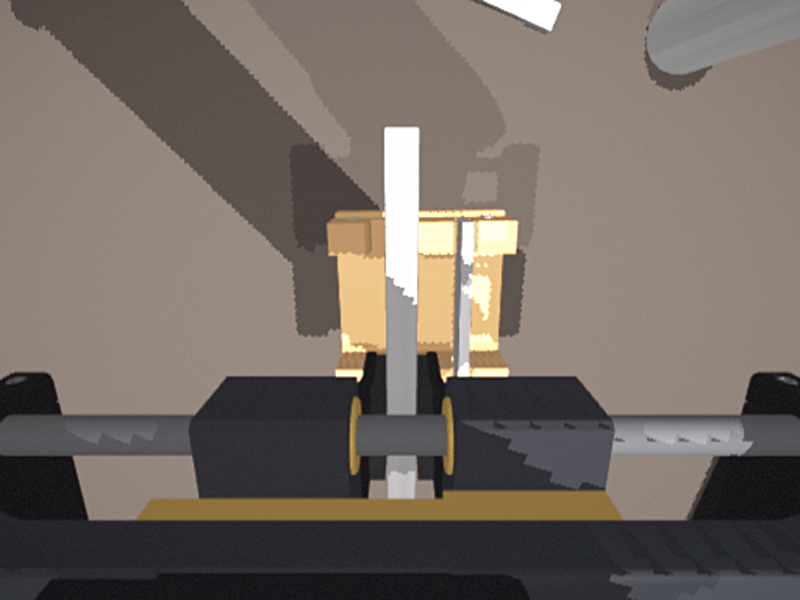

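Call:
{"method": "move_arm", "body": {"commands": [[[10,-7,13],[0,0,0],3],[[35,-14.5,27],[0,0,0],3],[[60,-14.5,27],[0,0,0],3],[[80,-14.5,27],[0,0,0],3],[[80,-14.5,27],[0,0,0],3],[[80,-14.5,27],[0,0,0],3]]}}

```text
clock: 11.88
ee_pos: [0.5626, -0.2626, 0.0888]
tcp_rot: [0.808, 1.569, -0.434]
wrist_force: [0.5, 0.1, -4.2]
grip_width: 0.11
```

```bash
python3 - <<'E'
from h import *
p,R0,s=tool(); print(p,s['wrist_force'],s['grip_width'],np.degrees(np.arctan2(R0[1,1],R0[0,1])))
w=wrist();cv2.imwrite('pics/w10.png',cv2.resize(w['img'][40:260,130:400,::-1],(800,652),interpolation=cv2.INTER_CUBIC)[:600])
for l in ['notch','rack','parallel','straightedge_mid']: print(l,[(np.round(d['point'],4).tolist(),round(d['score'],2)) for d in env.mark_of(w,l)][:3])
c=env.camera('scene'); i=c['img'][:,:,::-1].copy()
cv2.imwrite('pics/s10.png',cv2.resize(i[220:350,130:260],None,fx=4.6,fy=4.6,interpolation=cv2.INTER_CUBIC))
E
```

```text
[ 0.56264758 -0.2626094   0.08879046] [ 0.45005561  0.11508037 -4.20389429] 0.10996149146130695 18.811384028017187
notch [([0.5595, -0.2595, 0.0254], 0.79), ([0.5902, -0.248, -0.0017], 0.71)]
rack []
parallel [([0.6188, -0.2433, 0.0268], 0.94)]
straightedge_mid [([0.5676, -0.2632, 0.1229], 0.8)]
```

View pics/w10.png

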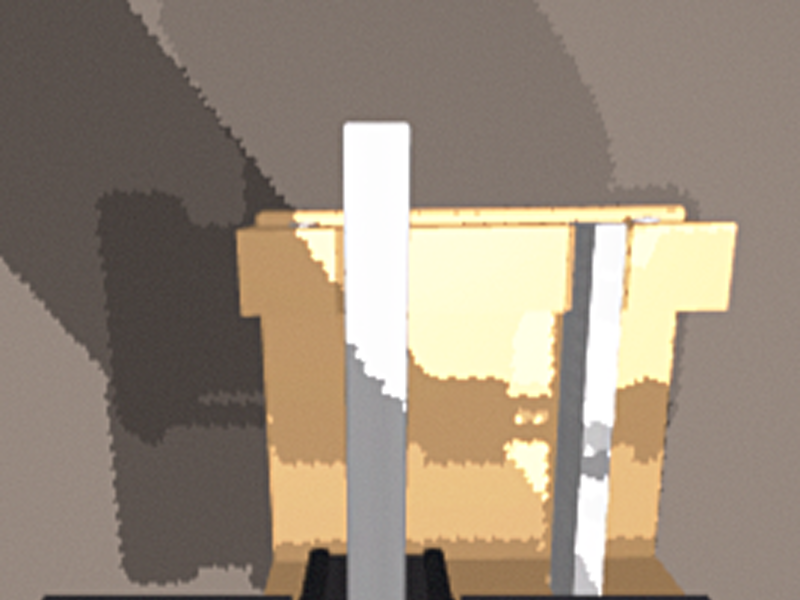

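View pics/s10.png

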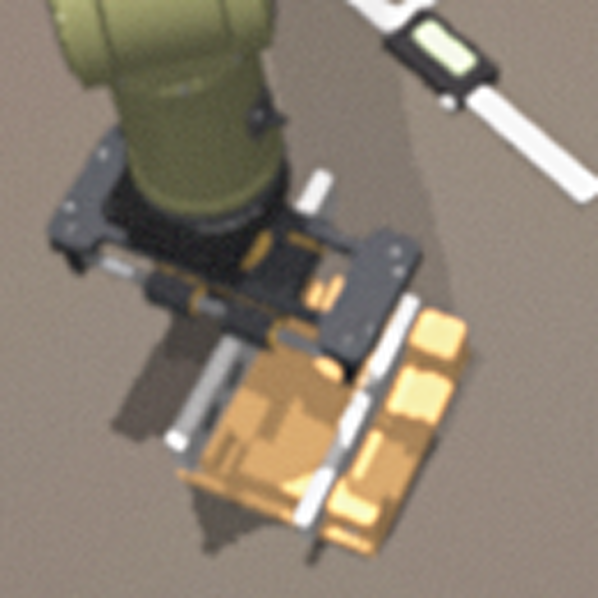

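Call:
{"method": "move_arm", "body": {"commands": [[[10,-1.5,0],[-0.01,0,0],3],[[25,-1.5,0],[-0.01,0,0],3],[[38,-1.5,0],[-0.01,0,0],3],[[43,-1.5,0],[-0.01,0,0],3],[[43,-1.5,0],[-0.01,0,0],3]]}}

```text
clock: 12.8
ee_pos: [0.5602, -0.2626, 0.0444]
tcp_rot: [-2.134, 1.57, 2.916]
wrist_force: [0.0, -0.4, -4.3]
grip_width: 0.11
```

```bash
python3 - <<'E'
from h import *
p,R0,s=tool(); print(p,s['wrist_force'],s['grip_width'],np.degrees(np.arctan2(R0[1,1],R0[0,1])))
w=wrist();cv2.imwrite('pics/w11.png',cv2.resize(w['img'][40:260,130:400,::-1],(800,652),interpolation=cv2.INTER_CUBIC)[:600])
E
```

```text
[ 0.56021382 -0.26264514  0.04435078] [ 0.04161479 -0.41388467 -4.34682562] 0.10977616912766817 19.365163498910693
```

View pics/w11.png

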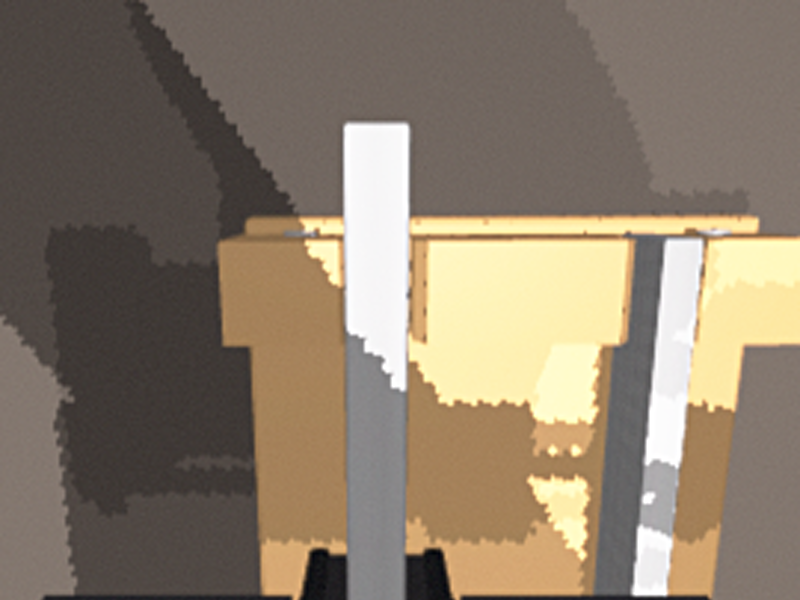

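Call:
{"method": "move_arm", "body": {"commands": [[[4,1.5,0],[0,0,0],3],[[10,1.5,0],[0,0,0],3],[[15,1.5,0],[0,0,0],3],[[18,1.5,0],[0,0,0],3],[[18,1.5,0],[0,0,0],3]]}}

```text
clock: 13.48
ee_pos: [0.5617, -0.2622, 0.0267]
tcp_rot: [-2.303, 1.57, 2.747]
wrist_force: [0.0, -0.3, -4.3]
grip_width: 0.112
```

```bash
python3 - <<'E'
from h import *
p,R0,s=tool(); print(p,s['wrist_force'],s['ft_torque'],s['grip_width'],np.degrees(np.arctan2(R0[1,1],R0[0,1])))
w=wrist();cv2.imwrite('pics/w12.png',cv2.resize(w['img'][40:260,130:400,::-1],(800,652),interpolation=cv2.INTER_CUBIC)[:600])
E
```

```text
[ 0.56173099 -0.26217371  0.02667293] [ 0.01809863 -0.25615786 -4.31559202] [-0.08558524 -0.04404026 -0.02234551] 0.11183686874827299 19.366278235903636
```

View pics/w12.png

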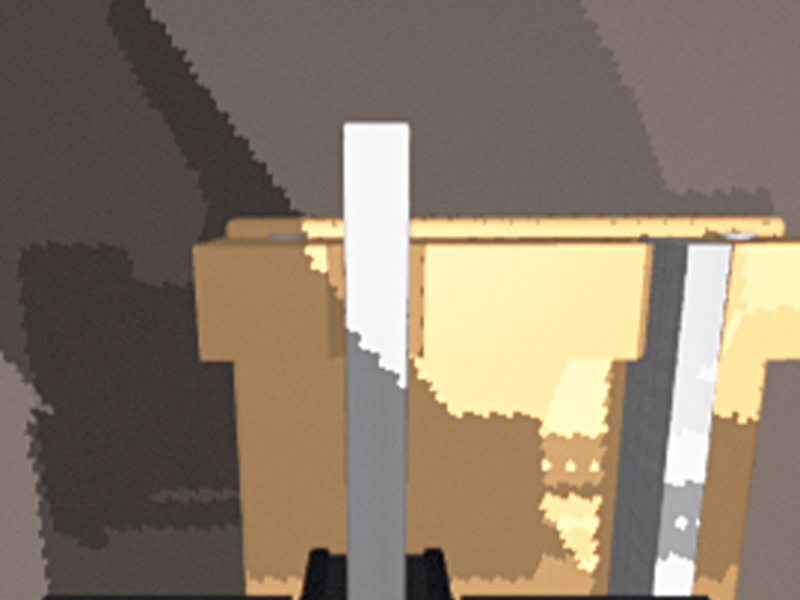

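Call:
{"method": "move_arm", "body": {"commands": [[[4,0,0],[0,0,0],3],[[8,0,0],[0,0,0],3],[[11,0,0],[0,0,0],3],[[13,0,0],[0,0,0],3],[[14,0,0],[0,0,0],3],[[14,0,0],[0,0,0],3]]}}

```text
clock: 14.28
ee_pos: [0.562, -0.2623, 0.013]
tcp_rot: [2.464, 1.571, 1.231]
wrist_force: [-0.3, -0.4, -4.9]
grip_width: 0.11
```

Call:
{"method": "move_arm", "body": {"commands": [[[1,0,0],[0,0,0],3],[[1.5,0,0],[0,0,0],3],[[2,0,0],[0,0,0],3],[[2,0,0],[0,0,0],3]]}}

```text
clock: 14.78
ee_pos: [0.5621, -0.2622, 0.0113]
tcp_rot: [2.047, 1.571, 0.814]
wrist_force: [-0.5, 0.2, -3.3]
grip_width: 0.11
```

Call:
{"method": "move_arm", "body": {"commands": [[[0.5,0,0],[0,0,0],3],[[1,0,0],[0,0,0],3],[[1,0,0],[0,0,0],3]]}}

```text
clock: 15.15
ee_pos: [0.562, -0.2622, 0.0112]
tcp_rot: [2.441, 1.57, 1.208]
wrist_force: [-3.6, 2.1, 6.2]
grip_width: 0.11
```

Call:
{"method": "move_arm", "body": {"commands": [[[-0.8,0,0],[0,0,0],10],[[-0.8,0,0],[0,0,0],14],[[-0.8,0,0],[0,0,0],20],[[-0.8,0,0],[0,0,0],26],[[-0.8,0,0],[0,0,0],30],[[-0.8,0,0],[0,0,0],30]]}}

```text
clock: 15.9
ee_pos: [0.5621, -0.2623, 0.0108]
tcp_rot: [1.144, 1.571, -0.089]
wrist_force: [0.2, 0.3, 0.3]
grip_width: 0.338
```

```bash
python3 - <<'E'
from h import *
p,R0,s=tool(); print(p,s['wrist_force'],s['grip_width'])
w=wrist();cv2.imwrite('pics/w13.png',cv2.resize(w['img'][:,:,::-1],(800,600),interpolation=cv2.INTER_CUBIC))
E
```

```text
[ 0.56207175 -0.26229696  0.01084656] [0.24952816 0.27143417 0.28916721] 0.33842063894362356
```

View pics/w13.png

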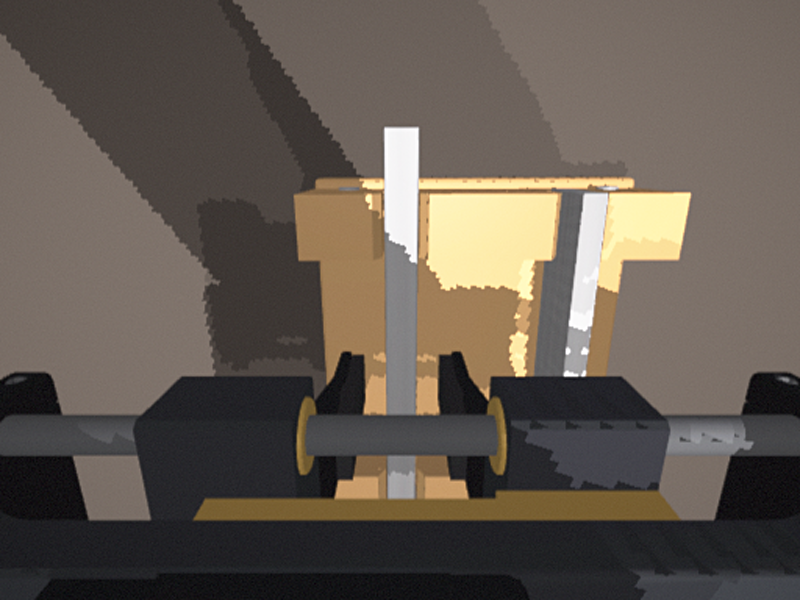

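Call:
{"method": "move_arm", "body": {"commands": [[[-2,0,0],[0,0,0],30],[[-15,0,0],[0,0,0],30],[[-45,0,0],[0,0,0],30],[[-90,0,0],[0,0,0],30],[[-140,0,0],[0,0,0],30],[[-190,0,0],[0,0,0],30],[[-200,0,0],[0,0,0],30],[[-200,0,0],[0,0,0],30]]}}

```text
clock: 16.95
ee_pos: [0.5623, -0.2625, 0.2119]
tcp_rot: [1.147, 1.569, -0.086]
wrist_force: [-0.6, 0.9, -1.3]
grip_width: 0.344
```

```bash
python3 - <<'E'
from h import *
p,R0,s=tool(); print(p,s['wrist_force'],s['grip_width'],s['qpos'])
w=wrist();cv2.imwrite('pics/w14.png',cv2.resize(w['img'][:,:,::-1],(800,600),interpolation=cv2.INTER_CUBIC))
c=env.camera('scene')
for cam in (w,c):
  for l in ['straightedge_mid','parallel','flap_handle','flap_hinge']: print(l,[(np.round(d['point'],4).tolist(),round(d['score'],2)) for d in env.mark_of(cam,l)][:4])
i=c['img'][:,:,::-1].copy()
cv2.imwrite('pics/s14.png',cv2.resize(i[240:350,140:260],None,fx=5,fy=5,interpolation=cv2.INTER_CUBIC))
for phi in (-2,): delta([0.635,0.221,0.2],Rdown(np.radians(phi)))
E
```

```text
[ 0.56225625 -0.26250025  0.21185896] [-0.58104214  0.88774197 -1.26483171] 0.34392009577745436 [-0.15277274  0.28570565  0.67584134  1.52901252 -0.18102639  1.38850369
  0.87374553]
straightedge_mid [([0.5661, -0.2646, 0.0432], 0.92)]
parallel [([0.6195, -0.2467, 0.0251], 0.69)]
flap_handle []
flap_hinge []
straightedge_mid [([0.253, 0.4265, 0.0195], 0.9), ([0.559, -0.2594, 0.047], 0.78), ([0.4729, 0.5031, 0.0228], 0.49)]
parallel [([0.6224, -0.2488, 0.0258], 0.56)]
flap_handle [([0.6334, 0.2259, 0.1217], 0.81), ([0.6227, -0.2474, 0.0285], 0.73)]
flap_hinge [([0.5191, 0.2293, 0.0877], 0.67)]
shift mm [  10.4  229.3 -431.7] rv [ 3.728e-01 -2.000e-04  7.000e-04] deg 21.4
```

View pics/w14.png

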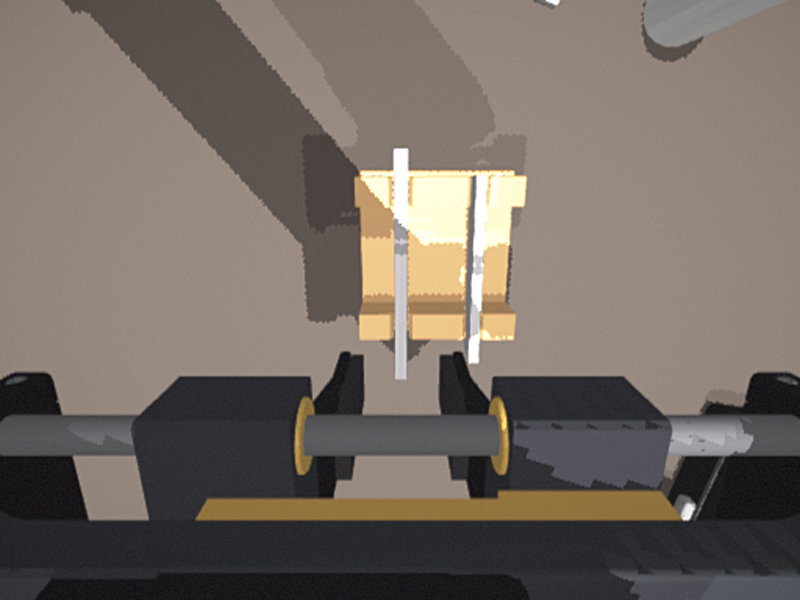

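View pics/s14.png

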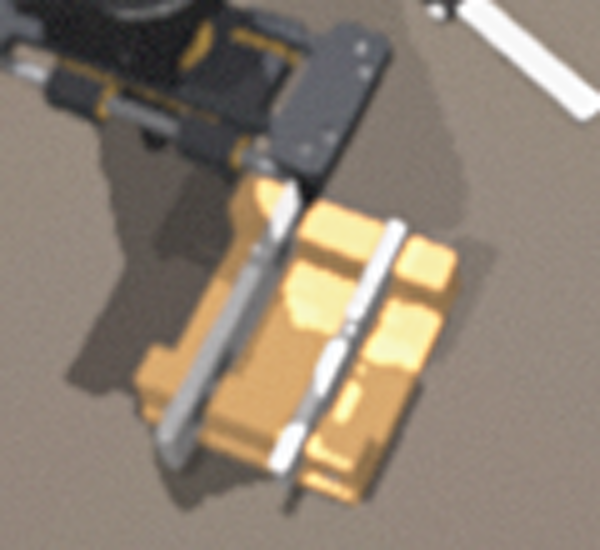

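Call:
{"method": "move_arm", "body": {"commands": [[[-5,25,-48],[0.05,0,0],45],[[-5,53,-103],[0.1,0,0],45],[[-5,81,-158],[0.15,0,0],45],[[-5,109,-213],[0.2,0,0],45],[[-5,137,-268],[0.25,0,0],45],[[0,165,-323],[0.3,0,0],45],[[5,193,-375],[0.35,0,0],45],[[10,215,-410],[0.373,0,0],45]]}}

```text
clock: 18.45
ee_pos: [0.6284, 0.1999, 0.2004]
tcp_rot: [-2.76, 1.57, 1.92]
wrist_force: [0.1, -0.8, 0.9]
grip_width: 0.517
```

```bash
python3 - <<'E'
from h import *
delta([0.635,0.222,0.15],Rdown(np.radians(-1.9)))
E
```

```text
shift mm [ 50.5   5.9 -22.3] rv [ 0.0007 -0.0011  0.0004] deg 0.1
```

Call:
{"method": "move_arm", "body": {"commands": [[[10,6,-21],[0,0,0],45],[[35,6,-21],[0,0,0],45],[[45,6,-21],[0,0,0],45],[[45,6,-21],[0,0,0],45]]}}

```text
clock: 18.95
ee_pos: [0.6354, 0.2148, 0.1551]
tcp_rot: [-0.829, 1.569, -2.437]
wrist_force: [0.3, -0.8, 0.2]
grip_width: 0.517
```

```bash
python3 - <<'E'
from h import *
p,R0,s=tool(); print(p,s['wrist_force'],s['grip_width'],np.degrees(np.arctan2(R0[1,1],R0[0,1])))
w=wrist();cv2.imwrite('pics/w15.png',cv2.resize(w['img'][:,:,::-1],(800,600),interpolation=cv2.INTER_CUBIC))
for l in ['flap_handle','flap_hinge']: print(l,[(np.round(d['point'],4).tolist(),round(d['score'],2)) for d in env.mark_of(w,l)][:4])
t=env.camera('top'); 
for l in ['straightedge_mid','notch','parallel','can','caliper']: print(l,[(np.round(d['point'],4).tolist(),round(d['score'],2)) for d in env.mark_of(t,l)][:4])
E
```

```text
[0.63537268 0.21479035 0.15512019] [ 0.2929771  -0.79593724  0.2069972 ] 0.5166176116967631 -2.1175315325449406
flap_handle [([0.6334, 0.2239, 0.1186], 0.72)]
flap_hinge [([0.5155, 0.2289, 0.0825], 0.68)]
straightedge_mid [([0.2527, 0.4265, 0.0201], 0.77), ([0.5641, -0.2602, 0.0515], 0.62), ([0.4719, 0.5045, 0.0241], 0.6)]
notch [([0.5601, -0.256, 0.0297], 0.96), ([0.5637, -0.2614, 0.0498], 0.68)]
parallel []
can [([0.6981, -0.0088, -0.0064], 0.78)]
caliper []
```

View pics/w15.png

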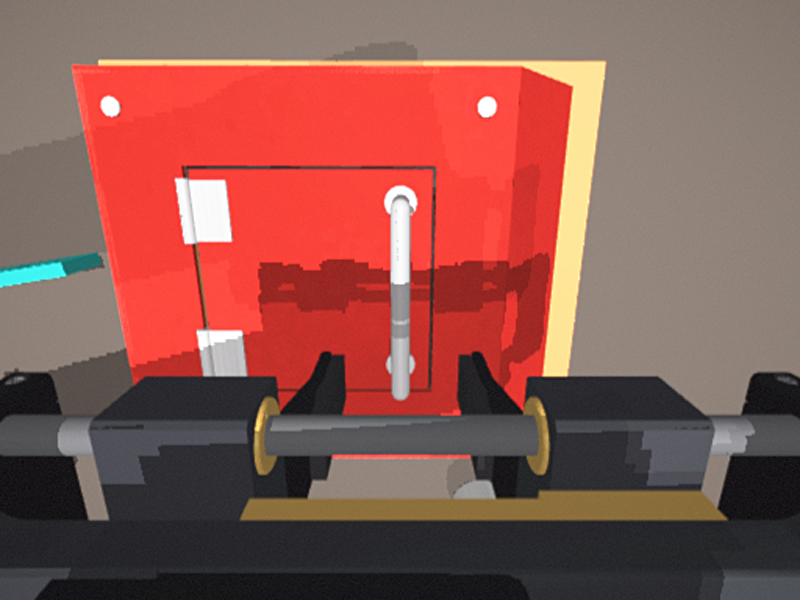

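Call:
{"method": "move_arm", "body": {"commands": [[[15,0,-6],[0,0,0],45],[[40,0,-6],[0,0,0],45],[[60,0,-6],[0,0,0],45],[[75,0,-6],[0,0,0],45],[[80,0,-6],[0,0,0],45],[[80,0,-6],[0,0,0],45]]}}

```text
clock: 20.15
ee_pos: [0.6359, 0.2225, 0.0758]
tcp_rot: [1.382, 1.571, -0.224]
wrist_force: [0.0, 0.2, -0.3]
grip_width: 0.518
```

```bash
python3 - <<'E'
from h import *
p,R0,s=tool(); print(p,s['wrist_force'],s['grip_width'],np.degrees(np.arctan2(R0[1,1],R0[0,1])))
w=wrist();cv2.imwrite('pics/w16.png',cv2.resize(w['img'][:,:,::-1],(800,600),interpolation=cv2.INTER_CUBIC))
c=env.camera('scene'); i=c['img'][:,:,::-1].copy()
cv2.imwrite('pics/s16.png',cv2.resize(i[120:270,240:390],None,fx=4,fy=4,interpolation=cv2.INTER_CUBIC))
E
```

```text
[0.63594585 0.22253499 0.07584112] [ 0.00766687  0.19144087 -0.33588267] 0.5176126362348138 -2.012103711946282
```

View pics/w16.png

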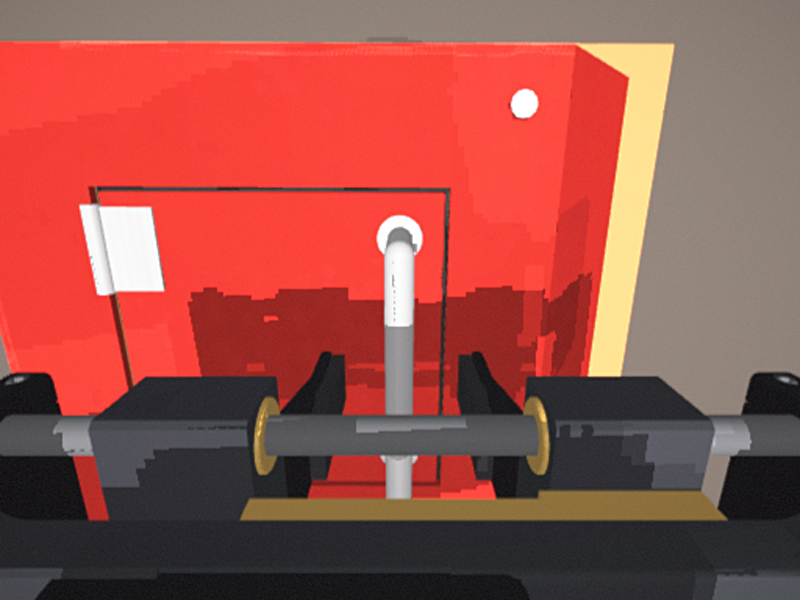

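View pics/s16.png

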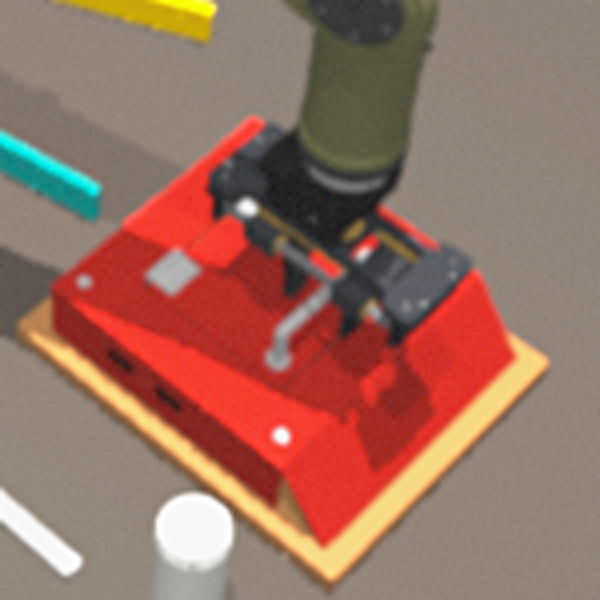

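Fingers straddle the handle bar. Closing with a 20 N grip.

Call:
{"method": "move_arm", "body": {"commands": [[[2,0,0],[0,0,0],25],[[2,0,0],[0,0,0],5],[[2,0,0],[0,0,0],5],[[2,0,0],[0,0,0],3],[[2,0,0],[0,0,0],3],[[2,0,0],[0,0,0],3]], "newtons": 20}}

```text
clock: 21.0
ee_pos: [0.635, 0.2227, 0.0739]
tcp_rot: [-1.556, 1.569, 3.121]
wrist_force: [-3.5, -0.4, 2.9]
grip_width: 0.106
```

Call:
{"method": "move_arm", "body": {"commands": [[[-10.5,-3.6,0],[0,0,0],3],[[-20.6,-8.1,0],[0,0,0],3],[[-30.4,-13.5,0],[0,0,0],3],[[-39.6,-19.7,0],[0,0,0],3],[[-48.2,-26.6,0],[0,0,0],3],[[-56.2,-34.3,0],[0,0,0],3],[[-56.2,-34.3,0],[0,0,0],3]]}}

```text
clock: 21.88
ee_pos: [0.6018, 0.224, 0.1314]
tcp_rot: [2.097, 1.568, 0.492]
wrist_force: [2.3, 1.3, -2.4]
grip_width: 0.109
```

```bash
python3 - <<'E'
from h import *
p,R0,s=tool(); print(p,s['wrist_force'],s['ft_torque'],s['grip_width'],np.degrees(np.arctan2(R0[1,1],R0[0,1])))
w=wrist();cv2.imwrite('pics/w17.png',cv2.resize(w['img'][:,:,::-1],(800,600),interpolation=cv2.INTER_CUBIC))
c=env.camera('scene'); i=c['img'][:,:,::-1].copy()
cv2.imwrite('pics/s17.png',cv2.resize(i[120:270,240:390],None,fx=4,fy=4,interpolation=cv2.INTER_CUBIC))
for cc in (w,c): print([(np.round(d['point'],4).tolist(),round(d['score'],2)) for d in env.mark_of(cc,'flap_handle')])
E
```

```text
[0.60183312 0.22400595 0.13143276] [ 2.29275823  1.30823682 -2.37763128] [ 0.0475781  -0.56310102  0.01274044] 0.1089671341466899 -1.9869775630023507
[([0.602, 0.2254, 0.1748], 0.85)]
[([0.6014, 0.2254, 0.1806], 0.75)]
```

View pics/w17.png

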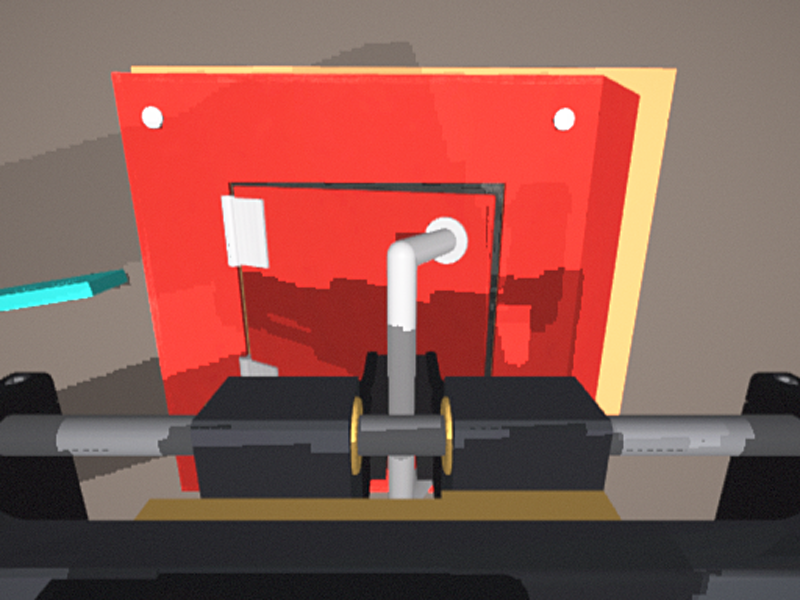

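View pics/s17.png

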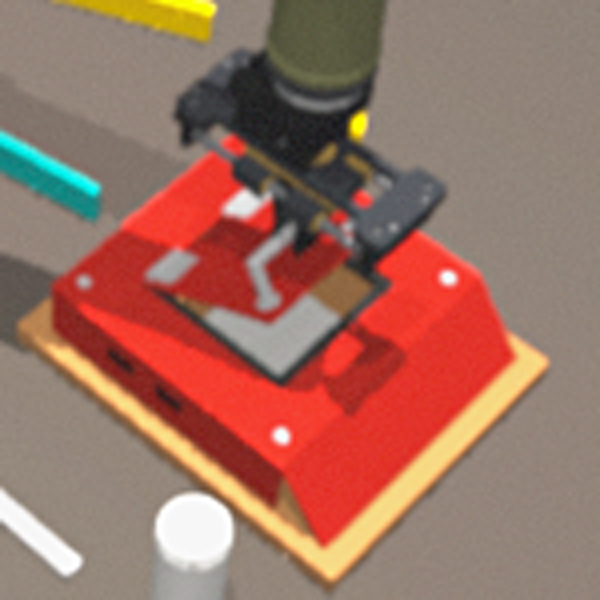

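Call:
{"method": "move_arm", "body": {"commands": [[[-7.3,-8.4,0],[0,0,0],3],[[-13.8,-17.4,0],[0,0,0],3],[[-19.5,-26.9,0],[0,0,0],3],[[-24.4,-36.9,0],[0,0,0],3],[[-28.4,-47.2,0],[0,0,0],3],[[-31.5,-57.9,0],[0,0,0],3],[[-31.5,-57.9,0],[0,0,0],3],[[-31.5,-57.9,0],[0,0,0],3]]}}

```text
clock: 23.08
ee_pos: [0.5459, 0.2262, 0.164]
tcp_rot: [2.01, 1.565, 0.404]
wrist_force: [3.0, 0.6, 7.9]
grip_width: 0.1
```

```bash
python3 - <<'E'
from h import *
p,R0,s=tool(); print(p,s['wrist_force'],s['ft_torque'],s['grip_width'],np.degrees(np.arctan2(R0[1,1],R0[0,1])))
w=wrist();cv2.imwrite('pics/w18.png',cv2.resize(w['img'][:,:,::-1],(800,600),interpolation=cv2.INTER_CUBIC))
c=env.camera('scene'); i=c['img'][:,:,::-1].copy()
cv2.imwrite('pics/s18.png',cv2.resize(i[110:260,230:380],None,fx=4,fy=4,interpolation=cv2.INTER_CUBIC))
t=env.camera('top');i=t['img'][:,:,::-1].copy(); cv2.imwrite('pics/t18.png',i)
for cc in (w,c,t): print([(np.round(d['point'],4).tolist(),round(d['score'],2)) for d in env.mark_of(cc,'flap_handle')])
for l in ['straightedge_mid','notch','parallel','can','caliper']:
  for cc in (c,t): print(l,[(np.round(d['point'],3).tolist(),round(d['score'],2)) for d in env.mark_of(cc,l)][:4])
E
```

```text
[0.54593744 0.22618291 0.1640138 ] [3.00761364 0.57067672 7.92593094] [ 0.07820441 -0.84236775  0.01652857] 0.10049287281744819 -2.0277463470961417
[([0.5455, 0.2263, 0.2061], 0.85)]
[([0.5475, 0.2298, 0.2095], 0.55)]
[]
straightedge_mid [([0.562, -0.261, 0.047], 0.83), ([0.253, 0.426, 0.019], 0.78), ([0.473, 0.505, 0.02], 0.42)]
straightedge_mid [([0.256, 0.424, 0.022], 0.82), ([0.472, 0.504, 0.021], 0.76), ([0.563, -0.26, 0.049], 0.56)]
notch [([0.559, -0.258, 0.027], 0.56)]
notch [([0.566, -0.258, 0.047], 0.75), ([0.558, -0.258, 0.029], 0.63)]
parallel [([0.622, -0.247, 0.028], 0.52)]
parallel [([0.617, -0.242, 0.029], 0.54), ([0.493, -0.025, -0.001], 0.35)]
can [([0.702, -0.006, 0.005], 0.68)]
can [([0.699, -0.007, -0.005], 0.81), ([0.588, 0.229, 0.001], 0.58)]
caliper [([0.494, -0.025, 0.001], 0.81)]
caliper [([0.49, -0.023, 0.001], 0.73)]
```

View pics/s18.png

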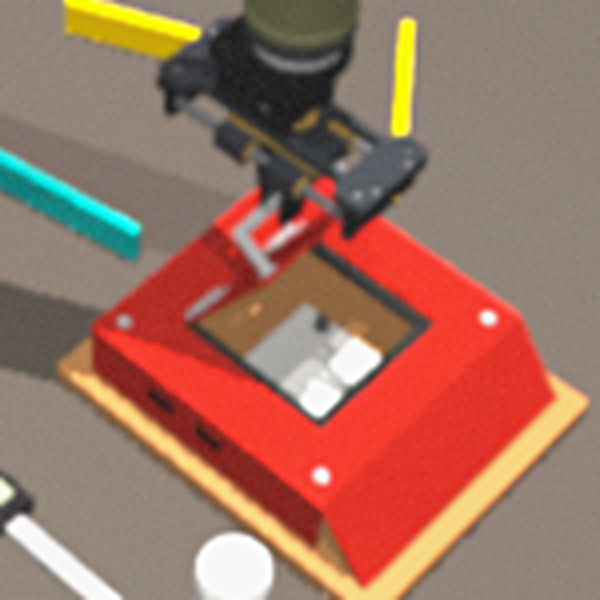

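View pics/w18.png

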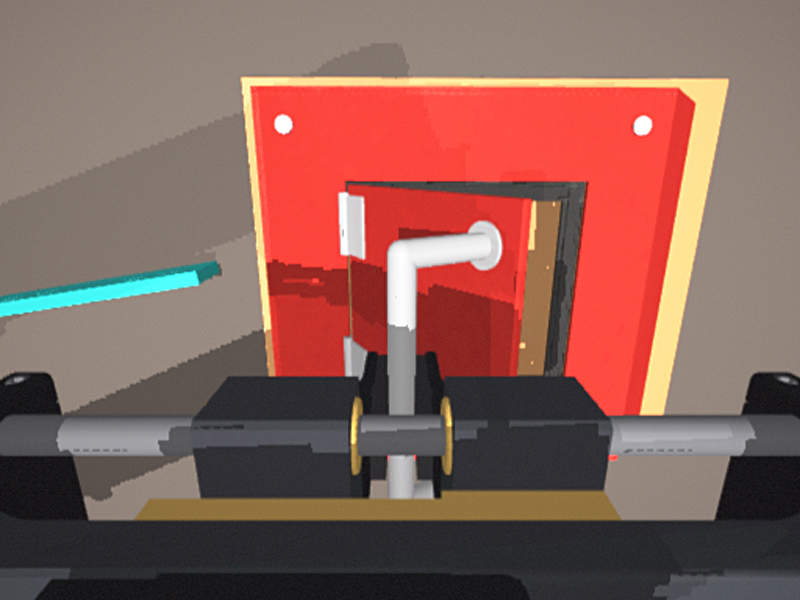

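View pics/t18.png

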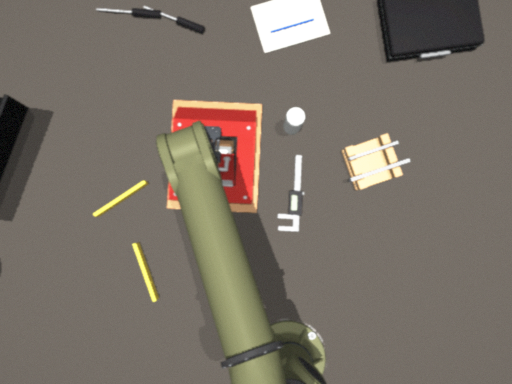

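```bash
python3 - <<'E'
from h import *
w=wrist(); c=env.camera('scene'); p,_,s=tool(); print(p,s['wrist_force'],s['qvel'])
ps=np.radians(-1.9); X=np.array([np.cos(ps),np.sin(ps),0]);Y=np.array([-X[1],X[0],0]);Z=np.array([0,0,1])
H=np.array([.635,.222,.085])-.122*X
for th in (52,55,57,59,61,63,66):
    t=np.radians(th); T=np.cos(t)*X+np.sin(t)*Z; n=-np.sin(t)*X+np.cos(t)*Z
    pts=[H+.137*T+.068*Y, H+.122*T+.05*Y+0*n, H+.122*T+.036*n+.05*Y]
    print(th,(proj(w,pts)*1.5625).round(0).tolist(),((proj(c,[H+.122*T-.05*Y, H+.122*T+.036*n-.05*Y])-[230,110])*4).round().tolist(), (H+.122*T+.036*n).round(4))
cv2.imwrite('pics/w19.png',cv2.resize(w['img'][100:240,200:400,::-1],None,fx=4,fy=4,interpolation=cv2.INTER_CUBIC))
E
```

```text
[0.5461219  0.22623379 0.16401789] [2.83110667 0.21433353 6.96352761] [ 0.00084628  0.00065878  0.001596    0.00097775 -0.00043784  0.00075038
 -0.00141783]
52 [[543.0, 208.0], [506.0, 252.0], [439.0, 264.0]] [[275.0, 289.0], [247.0, 249.0]] [0.5598 0.2245 0.2033]
55 [[530.0, 209.0], [495.0, 254.0], [421.0, 265.0]] [[270.0, 282.0], [241.0, 242.0]] [0.5535 0.2247 0.2056]
57 [[521.0, 210.0], [487.0, 255.0], [409.0, 266.0]] [[267.0, 277.0], [237.0, 237.0]] [0.5493 0.2248 0.2069]
59 [[511.0, 211.0], [478.0, 256.0], [396.0, 267.0]] [[263.0, 272.0], [233.0, 233.0]] [0.545  0.225  0.2081]
61 [[500.0, 211.0], [470.0, 257.0], [383.0, 268.0]] [[259.0, 268.0], [228.0, 229.0]] [0.5407 0.2251 0.2092]
63 [[488.0, 212.0], [460.0, 258.0], [370.0, 268.0]] [[256.0, 263.0], [224.0, 225.0]] [0.5364 0.2253 0.21  ]
66 [[470.0, 213.0], [445.0, 260.0], [350.0, 269.0]] [[250.0, 257.0], [217.0, 219.0]] [0.5298 0.2255 0.2111]
```

View pics/w19.png

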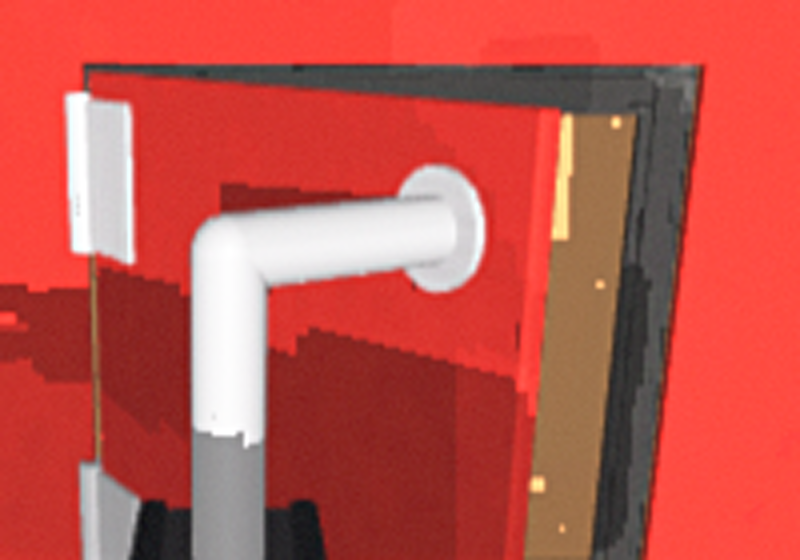

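Call:
{"method": "move_arm", "body": {"commands": [[[-1,-2.2,0],[0,0,0],3],[[-2,-4.3,0],[0,0,0],3],[[-2,-4.3,0],[0,0,0],3],[[-2,-4.3,0],[0,0,0],3],[[-2,-4.3,0],[0,0,0],3],[[-2,-4.3,0],[0,0,0],3]]}}

```text
clock: 24.72
ee_pos: [0.5408, 0.2264, 0.1651]
tcp_rot: [2.051, 1.567, 0.445]
wrist_force: [4.0, 1.7, 7.3]
grip_width: 0.102
```

```bash
python3 - <<'E'
from h import *
w=wrist(); c=env.camera('scene'); p,_,s=tool(); print(p,s['wrist_force'],s['grip_width'],np.abs(s['qvel']).max())
ps=np.radians(-1.9); X=np.array([np.cos(ps),np.sin(ps),0]);Y=np.array([-X[1],X[0],0]);Z=np.array([0,0,1])
H=np.array([.635,.222,.085])-.122*X
for th in (55,57,59,60,61,63):
    t=np.radians(th); T=np.cos(t)*X+np.sin(t)*Z; n=-np.sin(t)*X+np.cos(t)*Z
    pts=[H+.137*T+.068*Y, H+.122*T+.05*Y+0*n, H+.122*T+.036*n+.05*Y]
    print(th,((proj(w,pts)-[200,100])*4).round(0).tolist())
i=w['img'][100:240,200:400,::-1]
cv2.imwrite('pics/w20.png',cv2.resize(i,None,fx=4,fy=4,interpolation=cv2.INTER_CUBIC))
j=c['img'][240:350,140:260,::-1]; cv2.imwrite('pics/s20.png',cv2.resize(j,None,fx=5,fy=5,interpolation=cv2.INTER_CUBIC))
# straightedge axis from scene
for l in ['straightedge_mid','notch']: print(l,[(np.round(d['point'],3).tolist(),round(d['score'],2)) for d in env.mark_of(c,l)][:4])
E
```

```text
[0.54079204 0.22637078 0.16512892] [3.64485566 2.07890082 7.28598629] 0.10610132617233782 0.001957957363535944
55 [[593.0, 134.0], [501.0, 248.0], [317.0, 277.0]]
57 [[570.0, 136.0], [481.0, 251.0], [286.0, 280.0]]
59 [[545.0, 138.0], [460.0, 254.0], [254.0, 282.0]]
60 [[532.0, 139.0], [449.0, 255.0], [238.0, 283.0]]
61 [[518.0, 140.0], [437.0, 257.0], [221.0, 283.0]]
63 [[490.0, 142.0], [414.0, 259.0], [188.0, 285.0]]
straightedge_mid [([0.56, -0.26, 0.045], 0.94), ([0.253, 0.429, 0.021], 0.64), ([0.31, 0.22, 0.018], 0.6), ([0.471, 0.504, 0.02], 0.52)]
notch [([0.558, -0.258, 0.029], 0.79)]
```

View pics/w20.png

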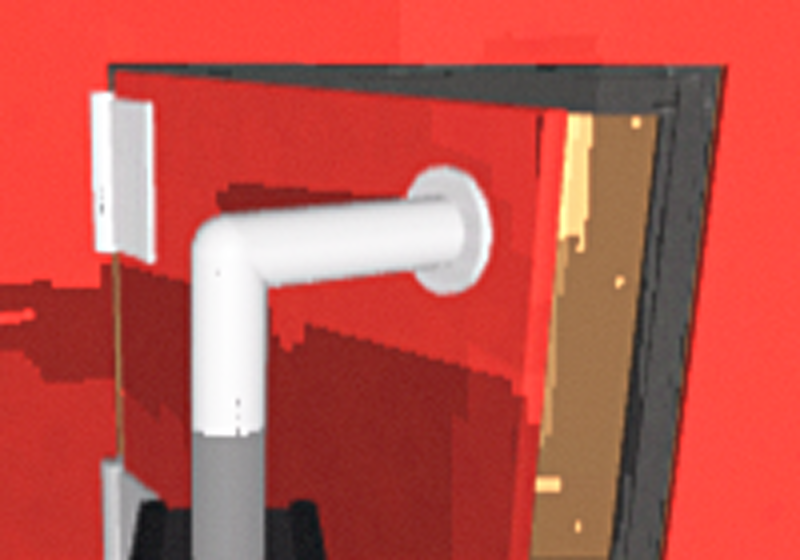

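View pics/s20.png

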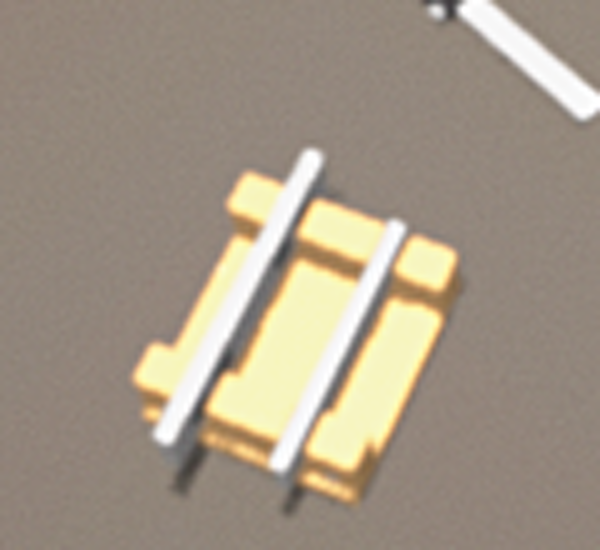

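```bash
python3 - <<'E'
from h import *
print(env.job_done()); s=env.read_state(); print(s['clock'],s['ee_pos'],s['grip_width'])
E
```

```text
the job is handed in; nothing more can be done
None
the job is handed in; nothing more can be done
```

The straightedge is in the rack's free notches and the gripper is holding the flap at about 60° by its handle. I handed the job in at about 25 s; no verdict is reported.

**Straightedge:** My first grasp closed on nothing, just above the bar. The real fingertips sit about 28 mm behind the reported TCP, where the description puts them 8 mm ahead. Both the wrist and scene pictures showed this. I used that offset from then on, picked the bar up, lowered it into the free notches until the wrist force showed light contact with the floor (about 6 N), and let go. The last pictures show it standing on edge; the networks put its middle within about 5 mm of the notch point along the notches.

**Flap:** I lifted it along its arc to three picture-based angle estimates of 59.4°, 60° and 60.5°. It was at rest, held with a 20 N grip.

**Bystanders:** The networks' positions for the parallel, can and caliper matched the starting ones within their own error.

**Remaining doubts:** The flap angle rests on an estimated hinge position good to 1–2 mm, so it could be off by about 1–2°. A steady push of about 7 N on the wrist remained from the handle.

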